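# Latch the sealed cover of a junction box

## Robot

A 7-joint arm with a two-finger parallel gripper is mounted at the origin on a cart in front of the work surface, level with it; the furniture and walls round the work are solid. World frame = base frame: x ahead of the robot, y to its left, z up, the work surface at z = 0. Lengths are in m, angles in rad, forces in N, time in s.
With the tool pointing down it reaches from about 0.425 to 0.875 m from the base axis. Payload 4.7 kg.
Tool frame: the origin (TCP) lies between the finger pads; the fingertips stand 14 mm ahead of it and the grasp point (between the pads) lies 5 mm behind it; z points along the fingers, y is the line along which they close (so a half turn about z gives the same grasp; the last joint's range is limited). The gripper opens to 87 mm and grips with 3 to 60 N. Pads are 19 mm wide; open, the fingers measure 117 mm over their backs; the gripper's body (75 mm by 190 mm) begins 51 mm behind the grasp point.
Start: joints at [-1.301, 0.321, -0.07, 1.45, 0.023, 1.371, -0.057], TCP at [0.164, 0.629, 0.237] pointing down, gripper open.
Joint ranges: [-2.86, 2.86], [-0.3, 2.09], [-1.38, 1.24], [0.06, 2.45], [-1.56, 4.7], [0.09, 2.05], [-2.69, 2.69]. Speed limits (rad/s): [2.57, 2.57, 3.14, 3.14, 3.14, 3.14, 3.14].

## Interface

Orientations are given as a rotation vector (axis times angle).
In Python, from bench import ctrl gives the robot as it stands.
- The arm moves only by the tool step_arm, never from a script. Its argument "commands" is a list of rows, each an object with "travel": the shift along the tool's x, y, z in m, a list of three; "turn": the turn, a rotation vector about the tool's x, y, z in degrees, a list of three. A call has 1 to 5 rows; each row is the pose to reach, as a shift and turn from the pose commanded when the call began, along the tool's axes at that moment; what a row does not reach only later rows make up. A row lasts 1/10 s, in which the tool goes at most 50 mm and 8.59 degrees, less where a joint would pass 70% of its speed; a pose out of reach is approached as far as the arm can. A call with a gripper value outside its range is refused whole. "gripper" is the opening, from 0 (shut) to 1 (fully open), set as the call begins (left out, the last holds). The fingers move at their own pace and stop on an object; "force" is the grip in N (left out, the last holds). Time passes only in rows, so rows that repeat a pose let the fingers close. It gives the time, the measured TCP pose, the force, the opening and the grip force at its end, in the units of the state.
- ctrl.get_state(): the state, without advancing time (a new reading comes with each control period).
- ctrl.get_image(name): name is "scene" or "side" or "wrist"; returns the picture (420x560x3 uint8, red, green, blue); there is no depth.
- ctrl.camera_model(name): a dict with "fx", "fy", "cx", "cy" (pixels), "k1" (the pictures are not rectified: a ray, as slopes to the right and down, at radius r is drawn at 1 + k1 r^2 times it, then the intrinsics apply), "R" (3x3) and "t" (3): a world point X has camera coordinates R X + t; the wrist camera has in their place "T_tool_cam" (4x4, takes a point from camera to tool coordinates, whose origin is the TCP and whose axes are the flange's). Camera axes: x right, y down, z forward; pixel columns grow to the right and rows downward; lengths in m; the calibration is good to about 2 mm. A picture is of the moment at which its call begins: read the wrist's pose just before it. camera_model takes no time and is no camera call.
- ctrl.close_job(): hands the job in; it is judged then, once.
The state is a dict: "time": time; "joint_positions": joint angles; "qd": joint speeds; "joint_torque": joint torques, N m; "position": TCP position; "tool_rot": TCP orientation; "ft_force": force on the tool from outside, world axes, zero at the start; "torque": the same for the moment, N m; "grip_width": opening from 0.0 (shut) to 1.0 (fully open); "grip_force": force on a finger pad.
Only numpy, scipy, OpenCV 4.12 (cv2) and the standard library are available. Lean on these libraries where they do the work, as an engineer would, in place of code of your own. Each camera call takes 0.05 s, during which the arm holds its last target. There are 200 camera calls.

## Task

The junction box's front cover stands slightly ajar on its seal. Lift the wire bail of the toggle latch on top by its red knob, hook its cross bar down in front of the keeper on the cover and draw it back under the keeper's lip, then press the red lever down flat so that the cover is pulled tight, with a firm push of about 15 N against its stop to be sure it is home. Feel your way and do not force any part of the latch, leave the things around the box alone, and let go at the end.

Things in the scene. Friction and masses are not known exactly. Their poses are not given: they have to be found in the camera images.
- junction_box: Fixed grey metal box, 140 deep x 180 wide x 100 mm high, turned up to 0.3 rad. Origin on the bench, 60 mm behind the shell's front and 80 mm before its back. Its own -x side is the front, turned to the robot; y is the direction of the hinges of cover, lever and bail; z is up. The latch lies in its plane y = 0 on the top face.
- front_cover: Grey front cover, 21 thick x 180 wide x 86 mm high; origin on the hinge line along its foot. Angle of its z axis to vertical = opening: at rest 0.09 rad ajar, leaning to the robot on a springy seal (18 N per mm at the keeper); 0 is metal on metal. The closed latch holds it between 0 and 0.055 rad, by how the keeper is set.
- keeper_nominal (a point): Nominal place of the bail's bar when hooked; axes of the cover (-x to the robot). The keeper (steel, 20 mm wide, on the cover's top edge) is clamped in an upright slot: the true place is anywhere from 5 mm higher and 1 mm farther forward (-x) to 5 mm lower and 1 mm farther back; that is not reported and must be felt.
- latch_pivot (a point): Axis of the lever on top of the box, 22 mm above its top face and 36 mm in front of the box's origin.
- lever: Latch lever; origin at the pivot, handle along its own +x: red, 26 wide, 5 thick, from 27 to 66 mm. Closed it lies level on a hard stop, pointing to the back of the box (z axis vertical); it opens upwards and over towards the robot, by the angle of its z axis to vertical (1.57 = upright). It starts at 1.15 to 1.5 and stays where left (friction 0.03 N m).
- lever_grip (a point): Good pressing point on the handle, 48 mm from the pivot, on the face that looks up when closed and to the robot when upright. Closing needs some 3 to 15 N here, most at half-way, and goes over centre at about 0.25 rad from closed, after which the pull of the seal helps.
- bail: Steel wire bail hinged on the lever 26 mm from the pivot (origin at that hinge), reaching 66 mm along its own -x to the cross bar, with two side wires 33 mm apart that straddle the lever, and a red barrel knob beyond the bar. It starts raised above the keeper and stays where left (light friction, 0.02 N m).
- bail_bar (a point): Centre of the bail's round cross bar (6 mm thick, 39 mm long, along y): at x = -66 mm in the bail's frame.
- tape_yellow: Bystander: yellow roll of tape, 62 mm across, beside the box. Origin under its centre.
- contactor_1: Bystander: light grey contactor, 76x44x70 mm, beside the box. Origin under its centre.
- gauge_spare: Bystander: round pressure gauge lying on its back, 89x63x31 mm, beside the box. Origin under it.
- fit_tee: Bystander: brass pipe tee, 37x52x20 mm, beside the box. Origin under its centre.
- keeper_lip_nominal (a point): Nominal front end of the keeper's lip (shifts with the keeper), 8 mm above and 5.5 mm before the bar's place. The lip is 4 mm thick and overhangs the post to the front; the post's face is 3 mm behind the bar's place; a level ledge, a 9 mm wide tongue 3.5 mm below it, ends 15 mm before it. The bar comes down in front of the lip onto the ledge and is then drawn back (+x) under the lip.
- bail_knob_center (a point): Centre of the red barrel knob (15 mm across, 14 mm wide, axis along y) at the end of a short stem beyond the bar, bent up 0.6 rad from the bail's line: at x = -90.8, z = +16.9 mm in the bail's frame. Pinch it from above by its flat ends, fingers closing along y; it spins freely on its axle, so the bail can tilt while it is held.

How it is judged:
By the outcome, as a careful person would: the job done as asked, in the order asked, and still so for the second after the job is handed in, with the robot touching nothing.
It also fails if it takes over 72 s, if anything falls off the work surface, if the arm or the gripper's body presses on something with over 40 N, if the wrist force passes 120 N, or if a joint passes its speed limit or range.

## Working session

There is one attempt and no reset: what is moved stays moved. The work goes in short steps, Python scripts to look and compute and a tool call to move; the robot and the scene stay as the last step left them, time stands still between calls to the robot, and variables do not carry over. Pictures are saved under pics/ and viewed, at most 10 in all, crops included, and the job is handed in when it is done.

Besides the shell and the picture viewer there is one more tool, called after "Request:" as name(argument=value, ...), one argument or row to a line, values as JSON. step_arm: Moves the arm, as the interface text tells. Its arguments: {"type":"object","properties":{"commands":{"type":"array"},"gripper":{"type":"number"},"force":{"type":"number"}},"required":["commands"]}

```bash
ls; mkdir -p pics; python3 - <<'E'
from bench import ctrl
import cv2,numpy as np
s=ctrl.get_state();print(s)
for n in("scene","side"):
    im=ctrl.get_image(n);cv2.imwrite(f"pics/{n}0.png",im[:,:,::-1]);m=ctrl.camera_model(n);print(n,{k:np.round(v,4).tolist() for k,v in m.items()})
print(ctrl.camera_model("wrist"))
E
```

```text
pics
{'time': 0.0, 'joint_positions': array([-1.30090261,  0.32181614, -0.07011997,  1.45163886,  0.02261382,
        1.37079278, -0.05687216]), 'qd': array([-0.00086778,  0.00259598,  0.00058558, -0.00149664, -0.00117229,
       -0.00092194,  0.00089648]), 'joint_torque': array([-5.16359778e-04, -4.91289783e+01, -4.03998401e-01, -3.12528992e+01,
       -6.39036717e-02,  4.38574667e-02,  1.94277945e-04]), 'position': array([0.16435974, 0.62834933, 0.23548436]), 'tool_rot': array([-4.00541157e-01, -3.11581201e+00,  2.92486047e-03]), 'ft_force': array([ 0.42774702, -0.3698522 , -0.2480715 ]), 'torque': array([ 0.00135006, -0.00512552,  0.01000383]), 'grip_force': 0.0, 'grip_width': 0.9983103927508103}
scene {'fx': 504.5528, 'fy': 504.5528, 'cx': 278.0431, 'cy': 211.1805, 'k1': -0.1076, 'R': [[0.4705, -0.8824, 0.003], [-0.6817, -0.3657, -0.6336], [0.5602, 0.2961, -0.7736]], 't': [-0.3397, 0.4443, 1.0199]}
side {'fx': 511.2727, 'fy': 511.2727, 'cx': 275.951, 'cy': 206.904, 'k1': -0.134, 'R': [[0.6938, -0.7201, 0.0108], [-0.3591, -0.3589, -0.8615], [0.6243, 0.5938, -0.5076]], 't': [-0.4142, 0.2906, 0.7494]}
{'fx': 325.3339634742724, 'fy': 325.3339634742724, 'cx': 280.7412566032065, 'cy': 212.35469651156836, 'k1': 0.017633711975266635, 'T_tool_cam': array([[ 7.24295565e-04, -9.66854602e-01, -2.55326564e-01,
         6.99228768e-02],
       [ 9.99999690e-01,  6.21121621e-04,  4.84716671e-04,
        -1.24704413e-03],
       [-3.10061694e-04, -2.55326836e-01,  9.66854752e-01,
        -1.48576183e-01],
       [ 0.00000000e+00,  0.00000000e+00,  0.00000000e+00,
         1.00000000e+00]])}
```

View pics/scene0.png

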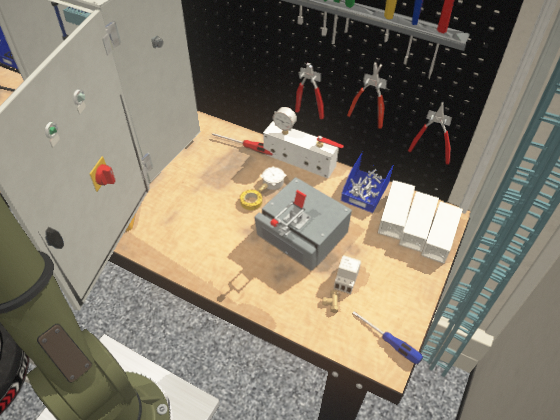

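View pics/side0.png

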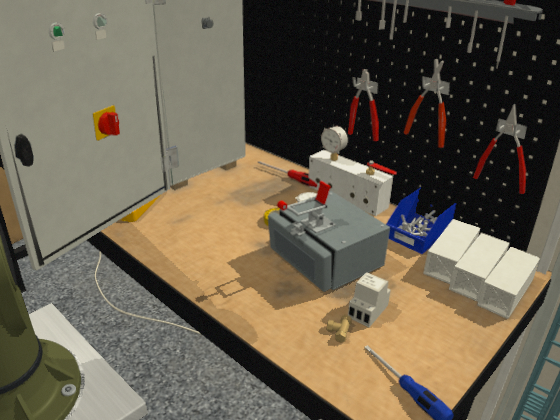

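The scene view shows the box's top at about (303,222), the red lever at (300,198) and the knob at (276,222). In the side view the lever is at (324,192) and the knob at (283,205). Next I enlarge these and triangulate.

```bash
cat > h.py <<'E'
import cv2,numpy as np
from bench import ctrl
from scipy.spatial.transform import Rotation as Ro
def cam(n,s=None):
    m=ctrl.camera_model(n)
    if n=="wrist":
        T=np.eye(4);T[:3,:3]=Ro.from_rotvec(s["tool_rot"]).as_matrix();T[:3,3]=s["position"]
        T=np.linalg.inv(T@m["T_tool_cam"]);m["R"],m["t"]=T[:3,:3],T[:3,3]
    return m
def ray(m,p):
    d=(np.array(p,float)-[m["cx"],m["cy"]])/[m["fx"],m["fy"]];u=d.copy()
    for _ in range(20):u=d/(1+m["k1"]*(u@u))
    R=np.array(m["R"]);v=R.T@np.r_[u,1];return -R.T@np.array(m["t"]),v/np.linalg.norm(v)
def proj(m,X):
    c=np.array(m["R"])@X+np.array(m["t"]);u=c[:2]/c[2];return u*(1+m["k1"]*(u@u))*[m["fx"],m["fy"]]+[m["cx"],m["cy"]]
def plane(m,p,z):
    o,v=ray(m,p);return o+v*(z-o[2])/v[2]
def tri(*mp):
    A=np.zeros((3,3));b=np.zeros(3)
    for m,p in mp:
        o,v=ray(m,p);P=np.eye(3)-np.outer(v,v);A+=P;b+=P@o
    X=np.linalg.solve(A,b);return X,[np.round(proj(m,X)-p,1) for m,p in mp]
def reds(im,box=None):
    a=im.astype(int);k=((a[:,:,0]>120)&(a[:,:,1]<70)&(a[:,:,2]<70)).astype(np.uint8)
    n,l,st,c=cv2.connectedComponentsWithStats(k)
    return [(st[i].tolist(),np.round(c[i],1).tolist()) for i in range(1,n) if st[i][4]>8 and (box is None or (box[0]<c[i][0]<box[2] and box[1]<c[i][1]<box[3]))],l
E
python3 - <<'E'
from h import *
for n,b in(("scene",(250,170,360,270)),("side",(255,170,400,290))):
    im=cv2.imread(f"pics/{n}0.png")[:,:,::-1];print(n,reds(im,b)[0])
a=cv2.imread("pics/scene0.png")[170:270,245:365];c=cv2.imread("pics/side0.png")[170:295,255:395]
o=np.zeros((600,800,3),np.uint8);o[:330,:396]=cv2.resize(a,(396,330),interpolation=2);o[:375,400:400+ 400]=cv2.resize(cv2.resize(c,(420,375),interpolation=2),(400,375))
cv2.imwrite("pics/crop0.png",o[:375])
E
```

```text
scene [([294, 192, 11, 16, 104], [299.2, 199.5]), ([271, 222, 5, 4, 10], [272.7, 223.5])]
side [([288, 170, 17, 9, 81], [295.8, 173.6]), ([309, 179, 8, 6, 21], [312.0, 181.9]), ([316, 181, 14, 23, 180], [322.5, 192.0]), ([277, 201, 10, 9, 55], [281.6, 204.4])]
```

View pics/crop0.png

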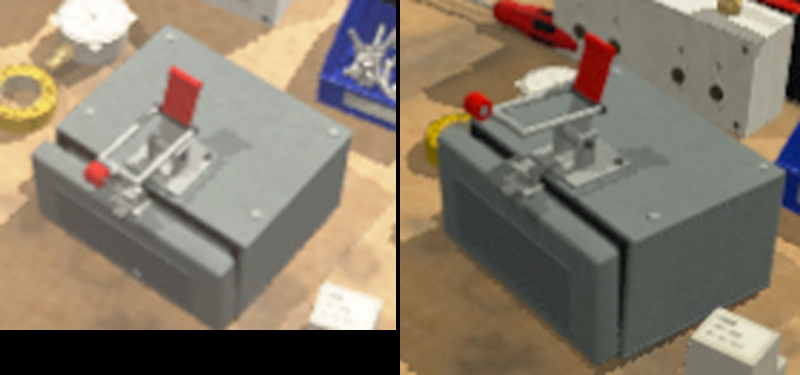

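The crop shows the knob at scene (274.4,222.7) and side (282.3,205.3). The shell's top corners in the scene view are at about (351,210), (296,178), (318,246) and (263,209).

```bash
python3 - <<'E'
from h import *
A=cam("scene");B=cam("side")
K,r=tri((A,(274.4,222.7)),(B,(282.3,205.3)));print("knob",K,r)
L,r=tri((A,(299.2,199.5)),(B,(322.5,192)));print("lever",L,r)
C=[plane(A,p,.1) for p in((351.1,210.3),(295.9,178.5),(317.7,245.8),(263.2,209.4))]
f=lambda x,y:(255+(x-400)/2.857,170+y/3)
D=[plane(B,f(*p),.1) for p in((784,172),(622,240),(472,122))]
for c in C+D:print(c.round(4))
for a,b,n in((C[0],C[1],'back'),(C[2],C[3],'front'),(D[1],D[2],'front side')):
    d=b-a;print(n,np.hypot(*d[:2]),np.arctan2(-d[0],d[1]))
for a,b in((C[2],C[0]),(C[3],C[1]),(D[1],D[0])):
    d=b-a;print(np.hypot(*d[:2]),np.arctan2(d[1],d[0]))
E
```

```text
knob [ 0.50621339 -0.10322771  0.17345324] [array([-0.7,  0.5]), array([ 1. , -0.4])]
lever [ 0.59593244 -0.12171473  0.17263901] [array([-0.4,  0.2]), array([ 0.6, -0.2])]
[ 0.6837 -0.227   0.1   ]
[ 0.7152 -0.0565  0.1   ]
[ 0.546  -0.1996  0.1   ]
[ 0.5825 -0.032   0.1   ]
[ 0.6822 -0.2241  0.1   ]
[ 0.5441 -0.1923  0.1   ]
[ 0.5774 -0.0294  0.1   ]
back 0.1733551360742186 -0.18227092967999256
front 0.17144715882671277 -0.21455443484130632
front side 0.16625722385535596 -0.20173986440447164
0.1404848599112356 -0.196523750218206
0.13493663714280799 -0.18230742817772655
0.14171987824792132 -0.2260033739431543
```

```bash
python3 - <<'E'
from h import *
A=cam("scene");B=cam("side")
for n,a,b in(("door near bottom",(66,299),(40,262)),("door hinge bottom",(147,195),(167,190)),("cabinet right bottom",(199,133),(246,145)),("door top right",(104,8),(158,0)),("red switch",(103,176),(108,124)),("black knob",(54,237),(24,151))):
    X,r=tri((A,a),(B,b));print(n,X.round(3),r)
for p in((120,250),(115,255),(405,398),(200,113)):print("table",plane(A,p,0).round(3))
s=ctrl.get_state();R=Ro.from_rotvec(s["tool_rot"]).as_matrix();print(R.round(3))
c,sn=np.cos(-.2),np.sin(-.2)
print(R.T@(np.array([.506,-.103,.235])-s["position"]))
E
```

```text
door near bottom [0.182 0.297 0.   ] [array([ 1.8, -1.7]), array([-2.6,  1.2])]
door hinge bottom [0.519 0.294 0.045] [array([ 0.7, -0.5]), array([-1. ,  0.4])]
cabinet right bottom [0.753 0.269 0.096] [array([ 1.9, -1.1]), array([-2.3,  0.8])]
door top right [0.686 0.479 0.456] [array([-5.3,  3.8]), array([ 5.9, -2.6])]
red switch [0.38  0.26  0.264] [array([-0.6,  0.4]), array([ 0.7, -0.3])]
black knob [0.194 0.228 0.277] [array([-1. ,  0.9]), array([ 1.4, -0.6])]
table [0.357 0.272 0.   ]
table [0.338 0.274 0.   ]
table [ 0.339 -0.513  0.   ]
table [0.914 0.394 0.   ]
[[-0.967  0.253 -0.   ]
 [ 0.253  0.967 -0.002]
 [-0.    -0.002 -1.   ]]
[-0.51553132 -0.62116151  0.0016861 ]
```

```bash
python3 - <<'E'
from h import *
A=cam("scene");B=cam("side")
def py(m,p,y):
    o,v=ray(m,p);return o+v*(y-o[1])/v[1]
for p in((0,85),(50,45),(100,8),(20,170),(66,299)):print(p,py(A,p,.28).round(3))
for p in((10,120),(40,262),(160,5)):print('s',p,py(B,p,.28).round(3))
print("cams",[(-np.array(m["R"]).T@m["t"]).round(2) for m in(A,B)])
s=ctrl.get_state();cv2.imwrite("pics/w0.png",ctrl.get_image("wrist")[:,:,::-1])
m=cam("wrist",s);print(-m["R"].T@m["t"])
E
```

```text
(0, 85) [0.265 0.28  0.584]
(50, 45) [0.385 0.28  0.59 ]
(100, 8) [0.519 0.28  0.595]
(20, 170) [0.227 0.28  0.416]
(66, 299) [0.17  0.28  0.026]
s (10, 120) [0.196 0.28  0.32 ]
s (40, 262) [0.184 0.28  0.012]
s (160, 5) [0.539 0.28  0.474]
cams [array([-0.11, -0.44,  1.07]), array([-0.08, -0.64,  0.64])]
[0.09648361 0.64511489 0.38416428]
```

View pics/w0.png

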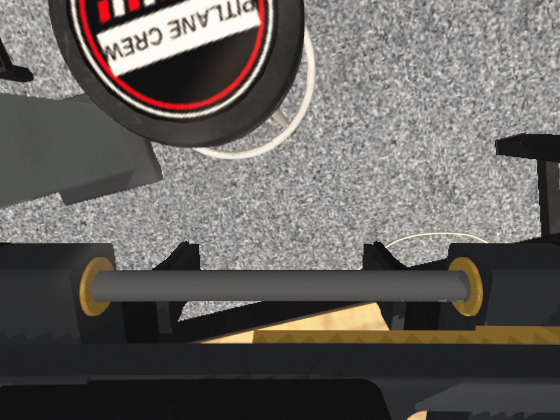

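The wrist view shows only floor, a stool and the bench edge beside the gripper, with nothing close. The cabinet door (plane y≈0.28, x from 0.17 to 0.52, top at z≈0.59) stands between the arm and the box, so I'll lift and tilt the tool to go over it.

Request:
step_arm(
  commands=[
    {"travel": [0,-0.02,-0.045],"turn": [0,0,0]},
    {"travel": [0,-0.04,-0.09],"turn": [0,0,0]},
    {"travel": [0,-0.06,-0.135],"turn": [0,0,0]},
    {"travel": [0,-0.08,-0.18],"turn": [0,0,0]},
    {"travel": [0,-0.1,-0.22],"turn": [0,0,0]},
  ],
)

```text
time: 0.65
position: [0.1389, 0.5311, 0.4588]
tool_rot: [0.401, 3.116, 0.002]
ft_force: [-0.4, 0.4, -0.2]
grip_width: 0.999
grip_force: 0.0
```

Request:
step_arm(
  commands=[
    {"travel": [0,0,-0.03],"turn": [-8,0,0]},
    {"travel": [0,0,-0.06],"turn": [-16,0,0]},
    {"travel": [0,0,-0.09],"turn": [-24,0,0]},
    {"travel": [0,0,-0.12],"turn": [-32,0,0]},
    {"travel": [0,0,-0.15],"turn": [-40,0,0]},
  ],
)

```text
time: 1.15
position: [0.1415, 0.5444, 0.6133]
tool_rot: [0.365, 2.855, 1.028]
ft_force: [-1.1, 12.3, 26.8]
grip_width: 0.998
grip_force: 0.0
```

```bash
python3 -c "
from h import *
s=ctrl.get_state();print(s['time'],s['joint_positions'].round(3),s['position'].round(3));print(Ro.from_rotvec(s['tool_rot']).as_matrix().round(3))"
```

```text
1.15 [-1.192 -0.302 -0.134  1.491 -0.031  1.259 -0.018] [0.141 0.544 0.613]
[[-0.968  0.194  0.16 ]
 [ 0.251  0.746  0.617]
 [ 0.     0.637 -0.771]]
```

Request:
step_arm(
  commands=[
    {"travel": [0,0.02,0.0],"turn": [0,0,0]},
    {"travel": [0,0.04,-0.01],"turn": [0,0,0]},
    {"travel": [0,0.07,-0.02],"turn": [0,0,0]},
    {"travel": [0,0.1,-0.03],"turn": [0,0,0]},
    {"travel": [0,0.1,-0.03],"turn": [0,0,0]},
  ],
)

```text
time: 1.65
position: [0.1576, 0.6022, 0.6999]
tool_rot: [0.367, 2.855, 1.024]
ft_force: [0.2, 0.4, -0.4]
grip_width: 1.001
grip_force: 0.0
```

```bash
python3 -c "
from h import *
s=ctrl.get_state();print(s['time'],s['joint_positions'].round(3),s['position'].round(3),s['ft_force']);R=Ro.from_rotvec(s['tool_rot']).as_matrix();print(R.round(3))
for X in ([.36,.48,.74],[.55,.25,.74],[.62,-.12,.74],[.6,-.12,.35]):print(X,(R.T@(np.array(X)-s['position'])).round(3))"
```

```text
1.65 [-1.197 -0.095 -0.158  1.137  0.013  1.41  -0.042] [0.158 0.602 0.7  ] [ 0.16197937  0.41082838 -0.42425376]
[[-0.967  0.196  0.161]
 [ 0.253  0.747  0.615]
 [ 0.     0.636 -0.772]]
[0.36, 0.48, 0.74] [-0.227 -0.026 -0.074]
[0.55, 0.25, 0.74] [-0.469 -0.161 -0.185]
[0.62, -0.12, 0.74] [-0.63  -0.423 -0.401]
[0.6, -0.12, 0.35] [-0.611 -0.675 -0.103]
```

```bash
python3 -c "
from h import *
s=ctrl.get_state();R=Ro.from_rotvec(s['tool_rot']).as_matrix();p=s['position']
for i in range(1,6):
  Q=Ro.from_euler('z',-4.34*i,degrees=True).as_matrix()
  print((R.T@(Q@p-p)).round(3).tolist(), np.round(R.T@[0,0,-4.34*i],2).tolist())"
```

```text
[-0.047, -0.001, -0.001] [-0.0, -2.76, 3.35]
[-0.094, -0.005, -0.005] [-0.0, -5.52, 6.7]
[-0.14, -0.012, -0.01] [-0.0, -8.28, 10.05]
[-0.186, -0.022, -0.018] [-0.01, -11.03, 13.4]
[-0.23, -0.034, -0.028] [-0.01, -13.79, 16.75]
```

Request:
step_arm(
  commands=[
    {"travel": [0,0.025,-0.03],"turn": [0,0,0]},
    {"travel": [0,0.025,-0.03],"turn": [0,0,0]},
  ],
)

```text
time: 1.85
position: [0.157, 0.6008, 0.7398]
tool_rot: [0.367, 2.855, 1.026]
ft_force: [0.6, -0.7, 1.0]
grip_width: 0.999
grip_force: 0.0
```

Request:
step_arm(
  commands=[
    {"travel": [-0.047,-0.001,-0.001],"turn": [0,-2.76,3.35]},
    {"travel": [-0.094,-0.005,-0.005],"turn": [0,-5.52,6.7]},
    {"travel": [-0.14,-0.012,-0.01],"turn": [0,-8.28,10.05]},
    {"travel": [-0.186,-0.022,-0.018],"turn": [0,-11.03,13.4]},
    {"travel": [-0.23,-0.034,-0.028],"turn": [0,-13.79,16.75]},
  ],
)

```text
time: 2.35
position: [0.3699, 0.4984, 0.7361]
tool_rot: [0.869, 2.635, 0.939]
ft_force: [-0.1, -0.1, 0.6]
grip_width: 1.002
grip_force: 0.0
```

Request:
step_arm(
  commands=[
    {"travel": [-0.047,-0.001,-0.001],"turn": [0,-2.76,3.35]},
    {"travel": [-0.094,-0.005,-0.005],"turn": [0,-5.52,6.7]},
    {"travel": [-0.14,-0.012,-0.01],"turn": [0,-8.28,10.05]},
    {"travel": [-0.186,-0.022,-0.018],"turn": [0,-11.03,13.4]},
    {"travel": [-0.23,-0.034,-0.028],"turn": [0,-13.79,16.75]},
  ],
)

```text
time: 2.85
position: [0.5284, 0.326, 0.7365]
tool_rot: [1.305, 2.346, 0.836]
ft_force: [0.2, -0.5, 1.3]
grip_width: 0.999
grip_force: 0.0
```

Request:
step_arm(
  commands=[
    {"travel": [-0.047,-0.001,-0.001],"turn": [0,-2.76,3.35]},
    {"travel": [-0.094,-0.005,-0.005],"turn": [0,-5.52,6.7]},
    {"travel": [-0.14,-0.012,-0.01],"turn": [0,-8.28,10.05]},
    {"travel": [-0.186,-0.022,-0.018],"turn": [0,-11.03,13.4]},
    {"travel": [-0.23,-0.034,-0.028],"turn": [0,-13.79,16.75]},
  ],
)

```text
time: 3.35
position: [0.612, 0.1072, 0.7371]
tool_rot: [1.675, 2.0, 0.713]
ft_force: [0.8, -0.4, -0.1]
grip_width: 1.0
grip_force: 0.0
```

Request:
step_arm(
  commands=[
    {"travel": [-0.047,-0.001,-0.001],"turn": [0,-2.76,3.35]},
    {"travel": [-0.094,-0.005,-0.005],"turn": [0,-5.52,6.7]},
    {"travel": [-0.14,-0.012,-0.01],"turn": [0,-8.28,10.05]},
    {"travel": [-0.186,-0.022,-0.018],"turn": [0,-11.03,13.4]},
    {"travel": [-0.23,-0.034,-0.028],"turn": [0,-13.79,16.75]},
  ],
)

```text
time: 3.85
position: [0.6087, -0.127, 0.7377]
tool_rot: [1.974, 1.61, 0.574]
ft_force: [1.0, -0.0, -0.1]
grip_width: 0.999
grip_force: 0.0
```

```bash
cat >> h.py <<'E'
def goal(X,yaw):
    """tool pointing down at X, tool y along world angle yaw; print travel and turn in tool axes"""
    s=ctrl.get_state();R=Ro.from_rotvec(s["tool_rot"]).as_matrix()
    y=np.array([np.cos(yaw),np.sin(yaw),0]);z=np.array([0,0,-1.]);G=np.c_[np.cross(y,z),y,z]
    print(s["time"],s["joint_positions"].round(2),s["ft_force"].round(1));print("travel",(R.T@(np.array(X)-s["position"])).round(4),"turn",np.degrees(Ro.from_matrix(R.T@G).as_rotvec()).round(2))
E
python3 -c "
from h import *
goal([.50,-.10,.34],1.37)"
```

```text
3.85 [-0.53 -0.09  0.58  1.03  0.14  1.5  -0.09] [ 1.  -0.  -0.1]
travel [ 0.0054 -0.3389  0.2363] turn [ 30.71  30.96 -86.2 ]
```

Request:
step_arm(
  commands=[
    {"travel": [0,0,0],"turn": [2.56,2.58,-7.18]},
    {"travel": [0,0,0],"turn": [5.12,5.16,-14.37]},
    {"travel": [0,0,0],"turn": [7.68,7.74,-21.55]},
    {"travel": [0,0,0],"turn": [10.24,10.32,-28.73]},
  ],
)

```text
time: 4.25
position: [0.6083, -0.1246, 0.7393]
tool_rot: [1.56, 2.244, 0.429]
ft_force: [-0.8, -0.4, 1.0]
grip_width: 0.998
grip_force: 0.0
```

Request:
step_arm(
  commands=[
    {"travel": [0,0,0],"turn": [2.56,2.58,-7.18]},
    {"travel": [0,0,0],"turn": [5.12,5.16,-14.37]},
    {"travel": [0,0,0],"turn": [7.68,7.74,-21.55]},
    {"travel": [0,0,0],"turn": [10.24,10.32,-28.73]},
  ],
)

```text
time: 4.65
position: [0.6097, -0.1217, 0.7201]
tool_rot: [1.243, 2.571, 0.302]
ft_force: [1.5, 0.2, -1.0]
grip_width: 1.002
grip_force: 0.0
```

Request:
step_arm(
  commands=[
    {"travel": [0,0,0],"turn": [2.56,2.58,-7.18]},
    {"travel": [0,0,0],"turn": [5.12,5.16,-14.37]},
    {"travel": [0,0,0],"turn": [7.68,7.74,-21.55]},
    {"travel": [0,0,0],"turn": [10.24,10.32,-28.73]},
  ],
)

```text
time: 5.05
position: [0.5926, -0.115, 0.6632]
tool_rot: [0.616, 2.9, 0.102]
ft_force: [-0.2, -0.6, -1.0]
grip_width: 1.001
grip_force: 0.0
```

```bash
python3 -c "
from h import *
goal([.50,-.10,.34],1.37)"
```

```text
5.05 [ 0.15  0.29  0.07  0.62 -0.1   2.05  1.31] [-0.2 -0.6 -1. ]
travel [ 0.1399 -0.0562  0.3009] turn [  4.91   9.63 -12.46]
```

Request:
step_arm(
  commands=[
    {"travel": [0.015,-0.01,0.045],"turn": [0,0,0]},
    {"travel": [0.03,-0.02,0.09],"turn": [0,0,0]},
    {"travel": [0.05,-0.02,0.135],"turn": [0,0,0]},
    {"travel": [0.065,-0.03,0.18],"turn": [0,0,0]},
    {"travel": [0.08,-0.03,0.22],"turn": [0,0,0]},
  ],
)

```text
time: 5.55
position: [0.5483, -0.1034, 0.4298]
tool_rot: [0.626, 2.896, 0.101]
ft_force: [1.2, -0.5, -0.1]
grip_width: 0.997
grip_force: 0.0
```

```bash
python3 -c "
from h import *
goal([.50,-.10,.32],1.37)"
```

```text
5.55 [ 0.14 -0.03  0.04  1.48 -0.06  1.51  1.32] [ 1.2 -0.5 -0.1]
travel [ 0.062  -0.0277  0.0989] turn [  4.9    9.73 -12.84]
```

Request:
step_arm(
  commands=[
    {"travel": [0.02,-0.01,0.035],"turn": [2.45,4.85,-6.4]},
    {"travel": [0.04,-0.02,0.065],"turn": [4.9,9.73,-12.84]},
    {"travel": [0.062,-0.028,0.099],"turn": [4.9,9.73,-12.84]},
    {"travel": [0.062,-0.028,0.099],"turn": [4.9,9.73,-12.84]},
  ],
)

```text
time: 5.95
position: [0.4962, -0.0985, 0.3148]
tool_rot: [-0.31, -3.111, -0.002]
ft_force: [-1.2, 0.4, -1.0]
grip_width: 1.003
grip_force: 0.0
```

```bash
python3 - <<'E'
from h import *
s=ctrl.get_state();im=ctrl.get_image("wrist");cv2.imwrite("pics/w1.png",im[:,:,::-1])
print(s["time"],s["joint_positions"].round(2),s["position"],reds(im)[0])
E
```

```text
5.95 [ 0.12 -0.    0.02  1.67 -0.    1.49  1.52] [ 0.49619464 -0.09845544  0.31484383] [([275, 214, 15, 14, 206], [282.1, 220.6]), ([270, 321, 27, 5, 109], [283.1, 323.5])]
```

View pics/w1.png

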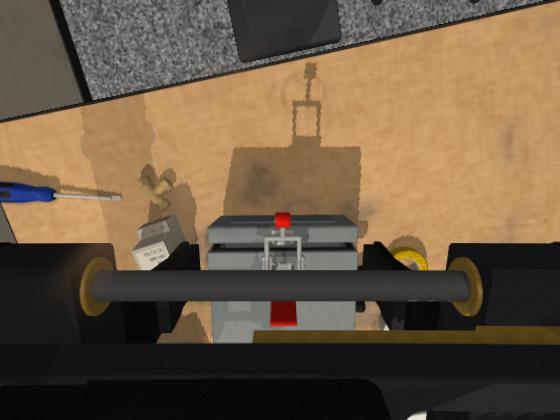

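The wrist view shows the knob at (282,221), the lever at (283,323), and the cover spanning columns 209–357 with level edges, so the tool is well aligned with the box.

```bash
python3 - <<'E'
from h import *
s=ctrl.get_state();W=cam("wrist",s);A=cam("scene");B=cam("side")
print(Ro.from_rotvec(s["tool_rot"]).as_matrix().round(4))
im=cv2.imread("pics/w1.png")
K,r=tri((A,(274.4,222.7)),(B,(282.3,205.3)),(W,(282.1,220.6)));print("knob3",K.round(4),r)
L,r=tri((A,(299.2,199.5)),(B,(322.5,192)));print("lever wrist px pred",proj(W,L))
for z in(.165,.1735,.18):print(z,plane(W,(282.1,220.6),z).round(4))
print("lever low/handle",plane(W,(283.1,323.5),.18).round(4))
l,r=plane(W,(209,218),.095),plane(W,(357,218),.095);d=r-l;print("cover",l.round(4),r.round(4),np.hypot(*d[:2]),np.arctan2(-d[0],d[1]))
g=cv2.cvtColor(im,cv2.COLOR_BGR2GRAY)
# shell-front edge and cover edge slopes
for c in(225,245,320,340):print(c,g[205:262,c].tolist())
goal([K[0],K[1],K[2]+.06],1.37)
E
```

```text
[[-9.802e-01  1.979e-01 -5.000e-03]
 [ 1.979e-01  9.802e-01  1.300e-03]
 [ 5.100e-03  2.000e-04 -1.000e+00]]
knob3 [ 0.5122 -0.1007  0.1692] [array([-0.5, -0.6]), array([ 2.2, -0. ]), array([ 0.8, -3.9])]
lever wrist px pred [278.75555877 300.01231003]
0.165 [ 0.517  -0.1024  0.165 ]
0.1735 [ 0.5146 -0.102   0.1735]
0.18 [ 0.5128 -0.1017  0.18  ]
lever low/handle [ 0.6183 -0.1218  0.18  ]
cover [ 0.5163 -0.1908  0.095 ] [ 0.5511 -0.0179  0.095 ] 0.17632442748192662 -0.19867573360225255
225 [108, 111, 111, 110, 108, 107, 106, 107, 108, 105, 82, 57, 54, 55, 53, 52, 55, 54, 54, 55, 56, 64, 80, 97, 113, 119, 119, 120, 121, 124, 125, 127, 128, 129, 130, 131, 129, 117, 78, 62, 63, 60, 48, 21, 22, 28, 51, 83, 116, 133, 133, 134, 133, 134, 134, 134, 134]
245 [105, 105, 107, 108, 108, 109, 109, 108, 107, 101, 75, 47, 47, 47, 47, 47, 61, 77, 63, 54, 57, 68, 85, 103, 118, 125, 124, 124, 125, 126, 127, 128, 129, 129, 130, 132, 128, 113, 78, 70, 70, 68, 51, 19, 23, 34, 55, 90, 120, 131, 132, 132, 131, 131, 132, 132, 132]
320 [105, 106, 105, 106, 107, 106, 106, 105, 103, 84, 52, 46, 46, 47, 47, 52, 76, 72, 57, 56, 63, 78, 97, 115, 126, 127, 128, 128, 128, 128, 127, 128, 127, 129, 130, 131, 126, 97, 70, 70, 68, 60, 31, 19, 28, 42, 76, 106, 127, 130, 130, 130, 130, 129, 129, 128, 130]
340 [99, 98, 97, 95, 93, 93, 94, 95, 93, 80, 58, 54, 56, 55, 55, 56, 55, 55, 56, 57, 65, 83, 101, 119, 127, 127, 127, 127, 126, 126, 126, 126, 126, 126, 128, 128, 121, 87, 58, 58, 57, 47, 22, 21, 30, 48, 78, 110, 127, 128, 129, 128, 129, 129, 129, 128, 129]
6.0 [ 0.12 -0.    0.02  1.66 -0.    1.49  1.52] [ 0.8 -0.9 -0. ]
travel [-0.0131  0.001   0.0907] turn [ 0.01 -0.29  0.09]
```

Request:
step_arm(
  commands=[
    {"travel": [-0.008,0.0,0.045],"turn": [0,-0.3,0]},
    {"travel": [-0.015,-0.001,0.08],"turn": [0,-0.3,0]},
    {"travel": [-0.015,-0.001,0.08],"turn": [0,-0.3,0]},
  ],
)

```text
time: 6.3
position: [0.5168, -0.1039, 0.2417]
tool_rot: [0.313, 3.122, -0.0]
ft_force: [-0.1, -0.1, -0.7]
grip_width: 1.001
grip_force: 0.0
```

```bash
python3 - <<'E'
from h import *
s=ctrl.get_state();im=ctrl.get_image("wrist");cv2.imwrite("pics/w2.png",im[:,:,::-1]);W=cam("wrist",s)
r=reds(im)[0];print(s["position"],r)
A=cam("scene");B=cam("side")
for st,c in r:
    for z in(.165,.170,.1735):print(plane(W,c,z).round(4))
for n,b in(("scene",(250,170,360,270)),("side",(255,170,400,290))):
    im=ctrl.get_image(n);cv2.imwrite(f"pics/{n}1.png",im[:,:,::-1]);print(n,reds(im,b)[0], proj(cam(n),s["position"]+[0,0,-.014]))
E
```

```text
[ 0.5168311  -0.10391676  0.24165802] [([275, 207, 21, 20, 380], [284.4, 216.2])]
[ 0.5099 -0.1009  0.165 ]
[ 0.5085 -0.1007  0.17  ]
[ 0.5076 -0.1006  0.1735]
scene [] [276.15164217 204.63590171]
side [([288, 170, 12, 9, 60], [293.9, 173.4]), ([313, 181, 4, 4, 9], [314.1, 182.9]), ([320, 181, 10, 23, 87], [324.4, 192.5]), ([277, 201, 10, 9, 54], [281.6, 204.4])] [288.32442505 176.16070857]
```

View pics/w2.png

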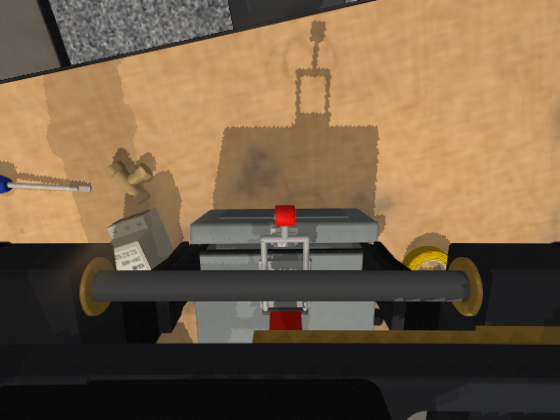

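The knob is at (284,216), between the open fingers, and the bail lies over the cover. The rays put the knob near (0.508, -0.101, 0.173).

Request:
step_arm(
  commands=[
    {"travel": [0.009,0.001,0.02],"turn": [0,0,0]},
    {"travel": [0.009,0.001,0.045],"turn": [0,0,0]},
    {"travel": [0.009,0.001,0.068],"turn": [0,0,0]},
    {"travel": [0.009,0.001,0.068],"turn": [0,0,0]},
  ],
)

```text
time: 6.85
position: [0.5084, -0.1008, 0.1751]
tool_rot: [0.312, 3.12, -0.0]
ft_force: [0.2, -1.1, -0.4]
grip_width: 1.005
grip_force: 0.0
```

```bash
python3 - <<'E'
from h import *
s=ctrl.get_state();im=ctrl.get_image("wrist");W=cam("wrist",s)
r=reds(im)[0];print(s["position"],s["ft_force"],r,proj(W,s["position"]))
for st,c in r:print(plane(W,c,.173).round(4))
a=im[150:300,170:400];b=ctrl.get_image("side")[160:260,240:360]
o=np.zeros((400,800,3),np.uint8);o[:261,:400]=cv2.resize(a,(400,261),interpolation=2);o[:333,400:]=cv2.resize(b,(400,333),interpolation=2)
cv2.imwrite("pics/c3.png",o[:,:,::-1])
E
```

```text
[ 0.50844552 -0.1007685   0.17511042] [ 0.19896059 -1.09785693 -0.4457433 ] [([270, 256, 27, 14, 352], [282.8, 263.0])] [283.01521899 272.27336091]
[ 0.5045 -0.1001  0.173 ]
```

View pics/c3.png

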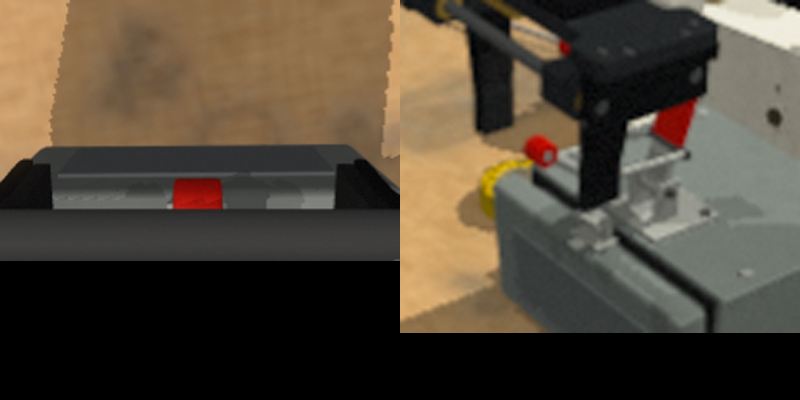

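The wrist crop shows the knob centred between the fingers (columns 270–297, its lower half hidden by the gripper). The side crop shows the fingers at knob height, so I close.

Request:
step_arm(
  commands=[
    {"travel": [0,0,0.001],"turn": [0,0,0]},
    {"travel": [0,0,0.001],"turn": [0,0,0]},
    {"travel": [0,0,0.001],"turn": [0,0,0]},
    {"travel": [0,0,0.001],"turn": [0,0,0]},
    {"travel": [0,0,0.001],"turn": [0,0,0]},
  ],
  gripper=0.0,
  force=15,
)

```text
time: 7.45
position: [0.5087, -0.1008, 0.174]
tool_rot: [0.311, 3.12, -0.0]
ft_force: [0.2, 0.7, -1.3]
grip_width: 0.628
grip_force: 0.0
```

Request:
step_arm(
  commands=[
    {"travel": [0,0,0],"turn": [0,0,0]},
    {"travel": [0,0,0],"turn": [0,0,0]},
    {"travel": [0,0,0],"turn": [0,0,0]},
  ],
)

```text
time: 7.75
position: [0.5085, -0.1008, 0.1737]
tool_rot: [0.311, 3.12, -0.0]
ft_force: [-0.3, -1.0, -1.1]
grip_width: 0.357
grip_force: 0.0
```

Request:
step_arm(
  commands=[
    {"travel": [0,0,0],"turn": [0,0,0]},
    {"travel": [0,0,0],"turn": [0,0,0]},
    {"travel": [0,0,0],"turn": [0,0,0]},
    {"travel": [0,0,0],"turn": [0,0,0]},
    {"travel": [0,0,0],"turn": [0,0,0]},
  ],
)

```text
time: 8.25
position: [0.5087, -0.1001, 0.1738]
tool_rot: [0.31, 3.12, 0.001]
ft_force: [-0.0, 2.3, -0.6]
grip_width: 0.159
grip_force: 15.0
```

```bash
cat > kin.py <<'E'
import numpy as np
from scipy.optimize import fsolve
P=np.array([0,.122])
def fk(th,de):  # lever angle, bail droop; s along box +x from pivot, z
    H=P+.026*np.array([np.cos(th),np.sin(th)])
    a=np.array([-np.cos(de),-np.sin(de)]);n=np.array([-np.sin(de),np.cos(de)])
    return H,H+.066*a,H+.0908*a+.0169*n
def fromknob(k,g=(1.4,-.1)):return fsolve(lambda q:fk(*q)[2]-k,g)
def frombar(b,g=(1.7,.5)):return fsolve(lambda q:fk(*q)[1]-b,g)
E
python3 - <<'E'
from kin import *
from bench import ctrl
import numpy as np
s=ctrl.get_state();p=s["position"];print(p,s["ft_force"],s["grip_width"],s["grip_force"])
u=np.array([.98,-.198])
for b in((-.068,.150),(-.062,.135),(-.062,.126),(-.061,.120),(-.061,.114),(-.061,.108),(-.055,.112),(-.050,.112)):
    q=frombar(np.array(b));print(b,q.round(3),fk(*q)[2].round(4))
E
```

```text
[ 0.50868355 -0.10012248  0.17376694] [-0.01241505  2.31404636 -0.56676919] 0.15901457360557872 14.999990165233612
(-0.068, 0.15) [ 1.649 -0.032] [-0.0923  0.1677]
(-0.062, 0.135) [1.465 0.196] [-0.0896  0.1467]
(-0.062, 0.126) [1.562 0.34 ] [-0.091   0.1337]
(-0.061, 0.12) [1.618 0.438] [-0.0906  0.1248]
(-0.061, 0.114) [1.734 0.535] [-0.091   0.1159]
(-0.061, 0.108) [1.869 0.629] [-0.091   0.1071]
(-0.055, 0.112) [1.559 0.577] [-0.085   0.1126]
(-0.05, 0.112) [1.349 0.565] [-0.08   0.113]
```

Request:
step_arm(
  commands=[
    {"travel": [0.003,0.0005,0.002],"turn": [0,0,0]},
    {"travel": [0.006,0.0005,0.004],"turn": [0,0,0]},
    {"travel": [0.009,0.0005,0.006],"turn": [0,0,0]},
    {"travel": [0.011,0.0005,0.006],"turn": [0,0,0]},
    {"travel": [0.011,0.0005,0.006],"turn": [0,0,0]},
  ],
)

```text
time: 8.75
position: [0.4973, -0.0979, 0.1676]
tool_rot: [0.311, 3.121, 0.0]
ft_force: [1.6, 2.9, -0.9]
grip_width: 0.16
grip_force: 15.0
```

```bash
python3 - <<'E'
from h import *
s=ctrl.get_state();print(s["position"],s["ft_force"],s["grip_width"])
b=ctrl.get_image("side")[165:265,245:345];a=ctrl.get_image("scene")[170:260,245:335]
o=np.zeros((400,800,3),np.uint8);o[:,:400]=cv2.resize(a,(400,400),interpolation=2);o[:,400:]=cv2.resize(b,(400,400),interpolation=2)
cv2.imwrite("pics/c4.png",o[:,:,::-1])
im=ctrl.get_image("wrist");print(reds(im)[0])
E
```

```text
[ 0.49731599 -0.09792357  0.16760499] [ 1.56264886  2.90959469 -0.9031462 ] 0.16003157181131827
[([269, 260, 26, 10, 243], [281.1, 264.8])]
```

View pics/c4.png

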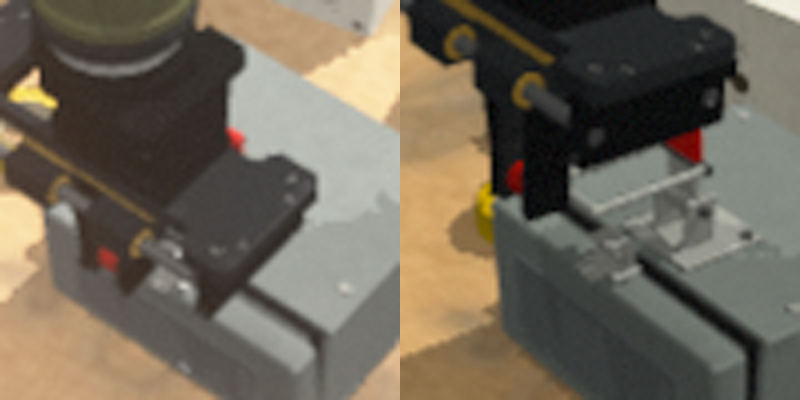

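The side crop shows the knob pinched between the fingers and the lever leaning towards the robot. The keeper's lip lies below and behind the bar. Now I lower it.

Request:
step_arm(
  commands=[
    {"travel": [0,0,0.006],"turn": [0,0,0]},
    {"travel": [-0.001,0,0.012],"turn": [0,0,0]},
    {"travel": [-0.001,0,0.018],"turn": [0,0,0]},
    {"travel": [-0.001,0,0.024],"turn": [0,0,0]},
    {"travel": [-0.001,0,0.027],"turn": [0,0,0]},
  ],
)

```text
time: 9.4
position: [0.499, -0.0983, 0.1398]
tool_rot: [0.311, 3.12, -0.0]
ft_force: [-0.3, 3.5, 0.6]
grip_width: 0.161
grip_force: 15.0
```

Request:
step_arm(
  commands=[
    {"travel": [0,0,0.002],"turn": [0,0,0]},
    {"travel": [0,0,0.004],"turn": [0,0,0]},
    {"travel": [0,0,0.006],"turn": [0,0,0]},
    {"travel": [0,0,0.006],"turn": [0,0,0]},
  ],
)

```text
time: 9.8
position: [0.4997, -0.0984, 0.1348]
tool_rot: [0.311, 3.119, -0.0]
ft_force: [1.3, 3.5, -0.7]
grip_width: 0.158
grip_force: 15.0
```

Request:
step_arm(
  commands=[
    {"travel": [0.001,0,0.002],"turn": [0,0,0]},
    {"travel": [0.001,0,0.004],"turn": [0,0,0]},
    {"travel": [0.001,0,0.004],"turn": [0,0,0]},
  ],
)

```text
time: 10.1
position: [0.4984, -0.0982, 0.1307]
tool_rot: [0.311, 3.119, -0.0]
ft_force: [1.7, 2.9, 0.4]
grip_width: 0.161
grip_force: 15.0
```

Request:
step_arm(
  commands=[
    {"travel": [0,0,0.002],"turn": [0,0,0]},
    {"travel": [0,0,0.004],"turn": [0,0,0]},
    {"travel": [0,0,0.004],"turn": [0,0,0]},
  ],
)

```text
time: 10.4
position: [0.498, -0.0981, 0.1264]
tool_rot: [0.311, 3.12, -0.0]
ft_force: [2.2, 2.2, 0.0]
grip_width: 0.163
grip_force: 15.0
```

Request:
step_arm(
  commands=[
    {"travel": [0,0,0.002],"turn": [0,0,0]},
    {"travel": [0,0,0.003],"turn": [0,0,0]},
    {"travel": [0,0,0.003],"turn": [0,0,0]},
  ],
)

```text
time: 10.7
position: [0.4981, -0.0981, 0.1235]
tool_rot: [0.311, 3.12, -0.0]
ft_force: [1.5, 2.7, -0.3]
grip_width: 0.157
grip_force: 15.0
```

Request:
step_arm(
  commands=[
    {"travel": [0,0,0.001],"turn": [0,0,0]},
    {"travel": [0,0,0.002],"turn": [0,0,0]},
    {"travel": [0,0,0.002],"turn": [0,0,0]},
  ],
)

```text
time: 11.0
position: [0.4981, -0.0982, 0.1215]
tool_rot: [0.312, 3.12, -0.0]
ft_force: [1.0, 3.1, 0.7]
grip_width: 0.159
grip_force: 15.0
```

Request:
step_arm(
  commands=[
    {"travel": [0,0,0.001],"turn": [0,0,0]},
    {"travel": [0,0,0.002],"turn": [0,0,0]},
    {"travel": [0,0,0.002],"turn": [0,0,0]},
  ],
)

```text
time: 11.3
position: [0.4982, -0.0982, 0.1196]
tool_rot: [0.311, 3.12, -0.0]
ft_force: [0.9, 2.8, -0.5]
grip_width: 0.151
grip_force: 15.0
```

Request:
step_arm(
  commands=[
    {"travel": [0,0,0.001],"turn": [0,0,0]},
    {"travel": [0,0,0.002],"turn": [0,0,0]},
    {"travel": [0,0,0.002],"turn": [0,0,0]},
  ],
)

```text
time: 11.6
position: [0.4983, -0.0982, 0.1176]
tool_rot: [0.311, 3.12, -0.0]
ft_force: [0.9, 2.8, 0.7]
grip_width: 0.158
grip_force: 15.0
```

Request:
step_arm(
  commands=[
    {"travel": [0,0,0.001],"turn": [0,0,0]},
    {"travel": [0,0,0.002],"turn": [0,0,0]},
    {"travel": [0,0,0.002],"turn": [0,0,0]},
  ],
)

```text
time: 11.9
position: [0.4984, -0.0982, 0.1157]
tool_rot: [0.311, 3.12, -0.0]
ft_force: [1.9, 3.6, 0.2]
grip_width: 0.158
grip_force: 15.0
```

Request:
step_arm(
  commands=[
    {"travel": [0,0,0.001],"turn": [0,0,0]},
    {"travel": [0,0,0.002],"turn": [0,0,0]},
    {"travel": [0,0,0.002],"turn": [0,0,0]},
  ],
)

```text
time: 12.2
position: [0.4983, -0.0982, 0.1136]
tool_rot: [0.311, 3.12, -0.0]
ft_force: [2.2, 2.9, 0.1]
grip_width: 0.158
grip_force: 15.0
```

Request:
step_arm(
  commands=[
    {"travel": [0,0,0.001],"turn": [0,0,0]},
    {"travel": [0,0,0.002],"turn": [0,0,0]},
    {"travel": [0,0,0.002],"turn": [0,0,0]},
  ],
)

```text
time: 12.5
position: [0.4982, -0.0982, 0.1115]
tool_rot: [0.311, 3.12, -0.0]
ft_force: [1.9, 2.8, 0.6]
grip_width: 0.155
grip_force: 15.0
```

Request:
step_arm(
  commands=[
    {"travel": [0,0,0.001],"turn": [0,0,0]},
    {"travel": [0,0,0.002],"turn": [0,0,0]},
    {"travel": [0,0,0.002],"turn": [0,0,0]},
  ],
)

```text
time: 12.8
position: [0.4982, -0.0982, 0.1095]
tool_rot: [0.311, 3.12, -0.0]
ft_force: [2.8, 3.6, 0.2]
grip_width: 0.158
grip_force: 15.0
```

Request:
step_arm(
  commands=[
    {"travel": [0,0,0.001],"turn": [0,0,0]},
    {"travel": [0,0,0.002],"turn": [0,0,0]},
    {"travel": [0,0,0.002],"turn": [0,0,0]},
  ],
)

```text
time: 13.1
position: [0.4982, -0.0982, 0.1076]
tool_rot: [0.311, 3.12, -0.0]
ft_force: [1.7, 3.7, 0.4]
grip_width: 0.157
grip_force: 15.0
```

Request:
step_arm(
  commands=[
    {"travel": [0,0,0.001],"turn": [0,0,0]},
    {"travel": [0,0,0.002],"turn": [0,0,0]},
    {"travel": [0,0,0.002],"turn": [0,0,0]},
  ],
)

```text
time: 13.4
position: [0.4982, -0.0982, 0.1056]
tool_rot: [0.311, 3.12, -0.0]
ft_force: [1.9, 3.2, 0.7]
grip_width: 0.159
grip_force: 15.0
```

```bash
python3 - <<'E'
from h import *
s=ctrl.get_state();print(s["position"],s["ft_force"],s["torque"])
b=ctrl.get_image("side");b=b[190:250,255:345]
cv2.imwrite("pics/c5.png",cv2.resize(b,(800,533),interpolation=2)[:,:,::-1])
cv2.imwrite("pics/scene5.png",ctrl.get_image("scene")[:,:,::-1])
E
```

```text
[ 0.49821488 -0.09817189  0.10555202] [1.85196522 3.18744964 0.73920072] [ 0.63898675 -0.42895671  0.04501748]
```

View pics/c5.png

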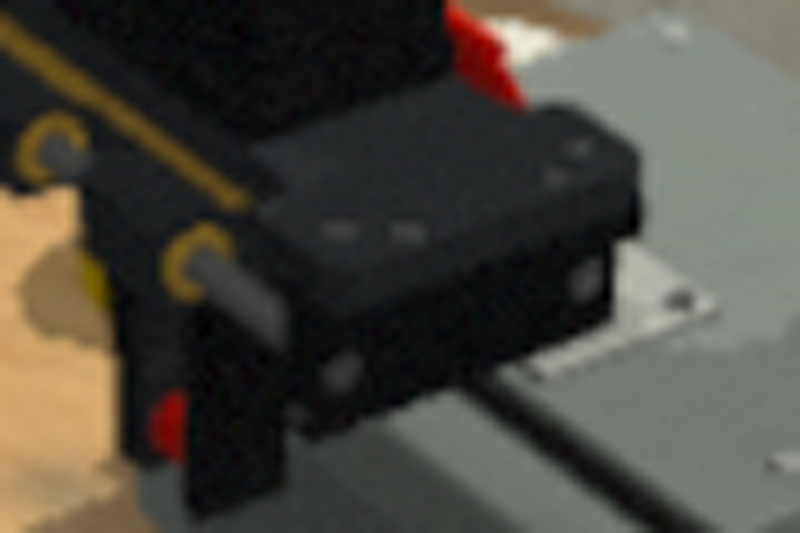

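The gripper hides the keeper from the side view; only the knob edge at crop (170,425) is visible. I keep feeling downward.

Request:
step_arm(
  commands=[
    {"travel": [0,0,0.001],"turn": [0,0,0]},
    {"travel": [0,0,0.002],"turn": [0,0,0]},
    {"travel": [0,0,0.002],"turn": [0,0,0]},
  ],
)

```text
time: 13.8
position: [0.4983, -0.0982, 0.1036]
tool_rot: [0.311, 3.12, -0.0]
ft_force: [2.5, 2.2, 0.9]
grip_width: 0.16
grip_force: 15.0
```

```bash
python3 - <<'E'
from h import *
P=np.array([.587,-.120,0]);u=np.array([.98,-.197,0]);v=np.array([.197,.98,0])
pt=lambda s,y,z:P+u*s+v*y+[0,0,z]
o=[]
for n,x0,y0 in(("scene",258,208),("side",270,195)):
    b=cv2.resize(cv2.imread(f"pics/{n}0.png")[y0:y0+50,x0:x0+50],(400,400),interpolation=2);m=cam(n)
    for (s,y,z),c in (((-.054,-.01,.120),(0,255,0)),((-.054,.01,.120),(0,255,0)),((-.0635,-.0045,.1085),(255,0,255)),((-.0635,.0045,.1085),(255,0,255)),((0,-.017,.122),(0,255,255)),((-.024,-.03,.1),(255,255,0)),((-.024,.03,.1),(255,255,0))):
        q=(proj(m,pt(s,y,z))-[x0,y0]+.5)*8;cv2.circle(b,tuple(int(k) for k in q),3,c,-1)
    o.append(b)
cv2.imwrite("pics/c6.png",np.hstack(o))
E
```

```text
(no output)
```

View pics/c6.png

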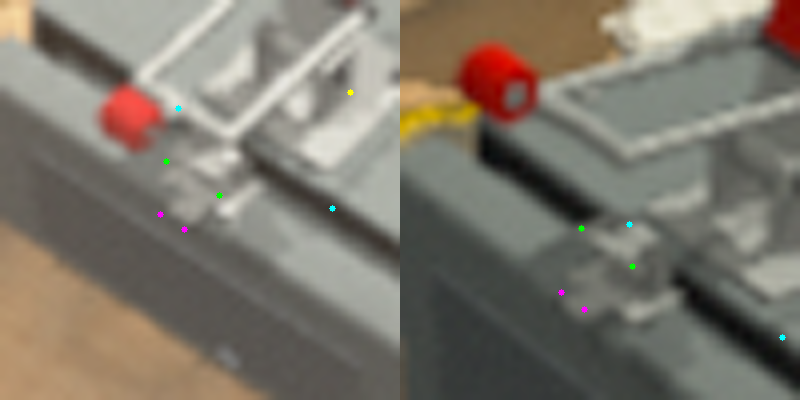

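The overlay (marks are my predictions) shows the real tongue tip at about (185,210) in the scene half and (578,308) in the side half. Both are slightly behind my marks, so I triangulate it.

```bash
python3 - <<'E'
from h import *
P=np.array([.587,-.120,0]);u=np.array([.98,-.197,0]);v=np.array([.197,.98,0])
f=lambda X:np.round([(X-P)@u,(X-P)@v,X[2]],4)
A=cam("scene");B=cam("side")
for n,a,b in(("tip",(185,210),(178,308)),("lip near front",(232,180),(235,262)),("knob",(131,118),(98,85)),("bail near corner",(232,135),(230,152)),("lever near hinge",(355,10),(362,14))):
    X,r=tri((A,np.array(a)/8+[257.5,207.5]),(B,np.array(b)/8+[269.5,194.5]));print(n,X.round(4),f(X),r)
E
```

```text
tip [ 0.5313 -0.1061  0.1038] [-0.0573  0.0026  0.1038] [array([-0.8,  0.5]), array([ 1.1, -0.4])]
lip near front [ 0.5369 -0.1186  0.1199] [-0.0494 -0.0085  0.1199] [array([-0.9,  0.5]), array([ 1.2, -0.4])]
knob [ 0.5072 -0.1012  0.1727] [-0.0819  0.0027  0.1727] [array([-0.8,  0.5]), array([ 1.1, -0.4])]
bail near corner [ 0.5272 -0.1235  0.1559] [-0.0579 -0.0152  0.1559] [array([-0.7,  0.4]), array([ 1. , -0.4])]
lever near hinge [ 0.5544 -0.1432  0.1908] [-0.0274 -0.0292  0.1908] [array([-2.5,  1.5]), array([ 3.5, -1.3])]
```

The tongue tip is at s≈-57 mm and the lip front at ≈-49 mm, so the bar is about 4 mm too far forward. I raise it, move it back 5.5 mm and lower it again.

Request:
step_arm(
  commands=[
    {"travel": [0,0,-0.006],"turn": [0,0,0]},
    {"travel": [0,0,-0.013],"turn": [0,0,0]},
    {"travel": [0,0,-0.02],"turn": [0,0,0]},
    {"travel": [-0.003,0,-0.021],"turn": [0,0,0]},
    {"travel": [-0.0055,0,-0.021],"turn": [0,0,0]},
  ],
)

```text
time: 14.3
position: [0.5039, -0.0993, 0.1253]
tool_rot: [0.311, 3.119, -0.0]
ft_force: [-1.9, 4.1, -1.4]
grip_width: 0.157
grip_force: 15.0
```

Request:
step_arm(
  commands=[
    {"travel": [0,0,0.002],"turn": [0,0,0]},
    {"travel": [0,0,0.004],"turn": [0,0,0]},
    {"travel": [0,0,0.006],"turn": [0,0,0]},
    {"travel": [0,0,0.006],"turn": [0,0,0]},
  ],
)

```text
time: 14.7
position: [0.5044, -0.0994, 0.1188]
tool_rot: [0.311, 3.118, -0.001]
ft_force: [2.7, 2.7, 0.1]
grip_width: 0.16
grip_force: 15.0
```

Request:
step_arm(
  commands=[
    {"travel": [0,0,0.001],"turn": [0,0,0]},
    {"travel": [0,0,0.002],"turn": [0,0,0]},
    {"travel": [0,0,0.003],"turn": [0,0,0]},
    {"travel": [0,0,0.003],"turn": [0,0,0]},
  ],
)

```text
time: 15.1
position: [0.5035, -0.0992, 0.1156]
tool_rot: [0.311, 3.12, -0.0]
ft_force: [3.2, 4.0, 0.4]
grip_width: 0.159
grip_force: 15.0
```

Request:
step_arm(
  commands=[
    {"travel": [0,0,0.001],"turn": [0,0,0]},
    {"travel": [0,0,0.002],"turn": [0,0,0]},
    {"travel": [0,0,0.002],"turn": [0,0,0]},
  ],
)

```text
time: 15.4
position: [0.5036, -0.0992, 0.1136]
tool_rot: [0.311, 3.12, -0.0]
ft_force: [2.2, 3.1, 0.2]
grip_width: 0.157
grip_force: 15.0
```

Request:
step_arm(
  commands=[
    {"travel": [0,0,0.001],"turn": [0,0,0]},
    {"travel": [0,0,0.002],"turn": [0,0,0]},
    {"travel": [0,0,0.002],"turn": [0,0,0]},
  ],
)

```text
time: 15.7
position: [0.5036, -0.0992, 0.1116]
tool_rot: [0.311, 3.12, -0.0]
ft_force: [3.2, 3.6, -0.7]
grip_width: 0.159
grip_force: 15.0
```

Request:
step_arm(
  commands=[
    {"travel": [0,0,0.001],"turn": [0,0,0]},
    {"travel": [0,0,0.002],"turn": [0,0,0]},
    {"travel": [0,0,0.002],"turn": [0,0,0]},
  ],
)

```text
time: 16.0
position: [0.5036, -0.0992, 0.1096]
tool_rot: [0.311, 3.12, -0.0]
ft_force: [1.8, 3.8, 0.2]
grip_width: 0.157
grip_force: 15.0
```

Request:
step_arm(
  commands=[
    {"travel": [0,0,0.001],"turn": [0,0,0]},
    {"travel": [0,0,0.0015],"turn": [0,0,0]},
    {"travel": [0,0,0.0015],"turn": [0,0,0]},
  ],
)

```text
time: 16.3
position: [0.5036, -0.0993, 0.1082]
tool_rot: [0.311, 3.12, -0.0]
ft_force: [2.3, 2.9, 0.2]
grip_width: 0.161
grip_force: 15.0
```

Request:
step_arm(
  commands=[
    {"travel": [0,0,0.001],"turn": [0,0,0]},
    {"travel": [0,0,0.0015],"turn": [0,0,0]},
    {"travel": [0,0,0.0015],"turn": [0,0,0]},
  ],
)

```text
time: 16.6
position: [0.5036, -0.0993, 0.1067]
tool_rot: [0.311, 3.12, -0.0]
ft_force: [1.6, 3.3, 0.9]
grip_width: 0.157
grip_force: 15.0
```

Request:
step_arm(
  commands=[
    {"travel": [0,0,0.001],"turn": [0,0,0]},
    {"travel": [0,0,0.0015],"turn": [0,0,0]},
    {"travel": [0,0,0.0015],"turn": [0,0,0]},
  ],
)

```text
time: 16.9
position: [0.5037, -0.0992, 0.1051]
tool_rot: [0.311, 3.12, -0.0]
ft_force: [1.4, 3.2, -0.1]
grip_width: 0.161
grip_force: 15.0
```

```bash
python3 - <<'E'
from h import *
from kin import *
s=ctrl.get_state();p=s["position"];print(p,s["ft_force"])
for n,b in(("wrist",None),("side",(255,170,400,290)),("scene",(250,170,360,270))):
    im=ctrl.get_image(n);cv2.imwrite(f"pics/{n}7.png",im[:,:,::-1]);print(n,reds(im,b)[0],proj(cam(n,s),p))
for dp in(-.003,0,.003):
  k=np.array([-.086+dp,p[2]]);q=fromknob(k,(1.8,.6));print(dp,q,fk(*q)[1])
P=np.array([.587,-.120,0]);u=np.array([.98,-.197,0])
for th in(1.4,1.6,1.8,2.0,2.2):print(th,[proj(cam(n,s),P+u*.066*np.cos(th)+[0,0,.122+.066*np.sin(th)]).round(1) for n in("side","scene")])
E
```

```text
[ 0.50366365 -0.09924356  0.10514354] [ 1.37811995  3.19197936 -0.07952955]
wrist [([269, 260, 26, 10, 250], [281.4, 264.7])] [283.01563054 272.2756754 ]
side [([309, 179, 8, 6, 24], [312.0, 182.1]), ([308, 186, 9, 14, 35], [312.6, 190.9])] [280.16296136 236.31932173]
scene [] [271.76896627 241.06783632]
-0.003 [1.83254123 0.65575035] [-0.05903891  0.10687067]
0 [1.72613225 0.66272157] [-0.05605168  0.10707949]
0.003 [1.61588459 0.66622115] [-0.05305863  0.10718428]
1.4 [array([324.4, 184.8]), array([299.6, 195.2])]
1.6 [array([319. , 186.2]), array([296.1, 198.2])]
1.8 [array([313.4, 188.8]), array([292.6, 202. ])]
2.0 [array([308. , 192.6]), array([289.1, 206.4])]
2.2 [array([302.9, 197.5]), array([286. , 211.2])]
```

Request:
step_arm(
  commands=[
    {"travel": [0,0,0.001],"turn": [0,0,0]},
    {"travel": [0,0,0.0015],"turn": [0,0,0]},
    {"travel": [0,0,0.0015],"turn": [0,0,0]},
  ],
)

```text
time: 17.35
position: [0.5038, -0.0993, 0.1041]
tool_rot: [0.311, 3.12, -0.0]
ft_force: [1.6, 3.1, 3.1]
grip_width: 0.16
grip_force: 15.0
```

Request:
step_arm(
  commands=[
    {"travel": [0,0,0.001],"turn": [0,0,0]},
    {"travel": [0,0,0.0015],"turn": [0,0,0]},
    {"travel": [0,0,0.0015],"turn": [0,0,0]},
  ],
)

```text
time: 17.65
position: [0.5039, -0.0993, 0.1035]
tool_rot: [0.311, 3.119, -0.0]
ft_force: [-1.9, 3.7, 10.1]
grip_width: 0.161
grip_force: 15.0
```

Request:
step_arm(
  commands=[
    {"travel": [0,0,0.001],"turn": [0,0,0]},
    {"travel": [0,0,0.0015],"turn": [0,0,0]},
    {"travel": [0,0,0.0015],"turn": [0,0,0]},
  ],
)

```text
time: 17.95
position: [0.5041, -0.0993, 0.103]
tool_rot: [0.312, 3.119, -0.0]
ft_force: [-4.7, 4.8, 15.9]
grip_width: 0.158
grip_force: 15.0
```

Request:
step_arm(
  commands=[
    {"travel": [0,0,-0.001],"turn": [0,0,0]},
    {"travel": [0,0,-0.002],"turn": [0,0,0]},
    {"travel": [0,0,-0.002],"turn": [0,0,0]},
  ],
)

```text
time: 18.25
position: [0.5038, -0.0993, 0.1037]
tool_rot: [0.311, 3.119, -0.0]
ft_force: [0.1, 3.5, 8.2]
grip_width: 0.162
grip_force: 15.0
```

Request:
step_arm(
  commands=[
    {"travel": [-0.001,0,0],"turn": [0,0,0]},
    {"travel": [-0.002,0,0],"turn": [0,0,0]},
    {"travel": [-0.003,0,0],"turn": [0,0,0]},
    {"travel": [-0.003,0,0],"turn": [0,0,0]},
  ],
)

```text
time: 18.65
position: [0.5043, -0.0994, 0.1033]
tool_rot: [0.312, 3.125, 0.001]
ft_force: [-6.7, 5.3, 12.7]
grip_width: 0.162
grip_force: 15.0
```

```bash
python3 - <<'E'
from kin import *
for b in (-.056,-.053,-.05,-.047,-.044,-.041,-.038):
    q=frombar(np.array([b,.1065]));print(b,q.round(3),fk(*q)[2].round(4))
E
```

```text
-0.056 [1.74  0.673] [-0.0859  0.1043]
-0.053 [1.634 0.679] [-0.0829  0.1041]
-0.05 [1.519 0.679] [-0.0799  0.1041]
-0.047 [1.391 0.672] [-0.0769  0.1043]
-0.044 [1.241 0.653] [-0.074   0.1049]
-0.041 [1.051 0.615] [-0.071  0.106]
-0.038 [0.749 0.527] [-0.0679  0.1086]
```

Request:
step_arm(
  commands=[
    {"travel": [0.002,0,-0.003],"turn": [0,0,0]},
    {"travel": [0.002,0,-0.006],"turn": [0,0,0]},
    {"travel": [0,0,-0.006],"turn": [0,0,0]},
    {"travel": [-0.0015,0,-0.006],"turn": [0,0,0]},
    {"travel": [-0.0015,0,-0.006],"turn": [0,0,0]},
  ],
)

```text
time: 19.15
position: [0.508, -0.1001, 0.1083]
tool_rot: [0.311, 3.121, -0.0]
ft_force: [0.1, 4.4, -0.8]
grip_width: 0.159
grip_force: 15.0
```

Request:
step_arm(
  commands=[
    {"travel": [0,0,0.001],"turn": [0,0,0]},
    {"travel": [0,0,0.002],"turn": [0,0,0]},
    {"travel": [0,0,0.002],"turn": [0,0,0]},
  ],
)

```text
time: 19.45
position: [0.5088, -0.1003, 0.107]
tool_rot: [0.311, 3.119, -0.0]
ft_force: [-0.4, 2.7, -0.1]
grip_width: 0.16
grip_force: 15.0
```

Request:
step_arm(
  commands=[
    {"travel": [0,0,0.001],"turn": [0,0,0]},
    {"travel": [0,0,0.001],"turn": [0,0,0]},
  ],
)

```text
time: 19.65
position: [0.509, -0.1003, 0.1062]
tool_rot: [0.311, 3.118, -0.001]
ft_force: [1.5, 3.9, -0.6]
grip_width: 0.156
grip_force: 15.0
```

Request:
step_arm(
  commands=[
    {"travel": [0,0,0.001],"turn": [0,0,0]},
    {"travel": [0,0,0.001],"turn": [0,0,0]},
    {"travel": [0,0,0.001],"turn": [0,0,0]},
  ],
)

```text
time: 19.95
position: [0.5086, -0.1002, 0.1051]
tool_rot: [0.311, 3.119, -0.0]
ft_force: [2.4, 3.6, 0.2]
grip_width: 0.158
grip_force: 15.0
```

Request:
step_arm(
  commands=[
    {"travel": [0,0,0.001],"turn": [0,0,0]},
    {"travel": [0,0,0.001],"turn": [0,0,0]},
    {"travel": [0,0,0.001],"turn": [0,0,0]},
  ],
)

```text
time: 20.25
position: [0.5085, -0.1003, 0.1042]
tool_rot: [0.311, 3.119, -0.0]
ft_force: [2.6, 3.7, 3.0]
grip_width: 0.159
grip_force: 15.0
```

The bar now rests flat on the ledge (Fz 3 N, no forward push). I draw it back.

Request:
step_arm(
  commands=[
    {"travel": [-0.001,0,0],"turn": [0,0,0]},
    {"travel": [-0.002,0,0],"turn": [0,0,0]},
    {"travel": [-0.003,0,0],"turn": [0,0,0]},
    {"travel": [-0.003,0,0],"turn": [0,0,0]},
  ],
)

```text
time: 20.65
position: [0.509, -0.1004, 0.1037]
tool_rot: [0.312, 3.125, 0.0]
ft_force: [-4.3, 5.0, 8.9]
grip_width: 0.163
grip_force: 15.0
```

Request:
step_arm(
  commands=[
    {"travel": [-0.001,0,0],"turn": [0,0,0]},
    {"travel": [-0.002,0,0],"turn": [0,0,0]},
    {"travel": [-0.002,0,0],"turn": [0,0,0]},
  ],
)

```text
time: 20.95
position: [0.5093, -0.1004, 0.1035]
tool_rot: [-0.312, -3.123, -0.001]
ft_force: [-9.5, 5.4, 11.9]
grip_width: 0.16
grip_force: 15.0
```

Request:
step_arm(
  commands=[
    {"travel": [0.002,0,0],"turn": [0,0,0]},
    {"travel": [0.0035,0,-0.001],"turn": [0,0,0]},
    {"travel": [0.0035,0,-0.002],"turn": [0,0,0]},
    {"travel": [0.0035,0,-0.002],"turn": [0,0,0]},
  ],
)

```text
time: 21.35
position: [0.5085, -0.1002, 0.1049]
tool_rot: [0.312, 3.123, -0.0]
ft_force: [-0.8, 4.1, 0.0]
grip_width: 0.164
grip_force: 15.0
```

Request:
step_arm(
  commands=[
    {"travel": [0,0,-0.001],"turn": [0,0,0]},
    {"travel": [0,0,-0.002],"turn": [0,0,0]},
    {"travel": [0,0,-0.002],"turn": [0,0,0]},
  ],
)

```text
time: 21.65
position: [0.5091, -0.1004, 0.1075]
tool_rot: [0.312, 3.121, -0.0]
ft_force: [-1.1, 3.9, -1.3]
grip_width: 0.158
grip_force: 15.0
```

Request:
step_arm(
  commands=[
    {"travel": [0,0,-0.001],"turn": [0,0,0]},
    {"travel": [0,0,-0.002],"turn": [0,0,0]},
    {"travel": [0,0,-0.002],"turn": [0,0,0]},
  ],
)

```text
time: 21.95
position: [0.5097, -0.1005, 0.11]
tool_rot: [0.311, 3.119, -0.0]
ft_force: [-0.8, 3.8, 0.1]
grip_width: 0.155
grip_force: 15.0
```

Request:
step_arm(
  commands=[
    {"travel": [0,0,-0.001],"turn": [0,0,0]},
    {"travel": [0,0,-0.002],"turn": [0,0,0]},
    {"travel": [0,0,-0.002],"turn": [0,0,0]},
  ],
)

```text
time: 22.25
position: [0.5097, -0.1005, 0.112]
tool_rot: [0.311, 3.119, -0.0]
ft_force: [-0.7, 4.6, -1.1]
grip_width: 0.159
grip_force: 15.0
```

Request:
step_arm(
  commands=[
    {"travel": [0,0,-0.001],"turn": [0,0,0]},
    {"travel": [0,0,-0.002],"turn": [0,0,0]},
    {"travel": [0,0,-0.002],"turn": [0,0,0]},
  ],
)

```text
time: 22.55
position: [0.5096, -0.1005, 0.1139]
tool_rot: [0.311, 3.12, -0.0]
ft_force: [-1.1, 4.2, 0.2]
grip_width: 0.159
grip_force: 15.0
```

```bash
python3 - <<'E'
from h import *
s=ctrl.get_state();print(s["time"],s["position"],s["ft_force"].round(1))
im=ctrl.get_image("side");cv2.imwrite("pics/side8.png",im[:,:,::-1]);print(reds(im,(255,170,400,290))[0])
E
```

```text
22.55 [ 0.50960097 -0.10046657  0.1139185 ] [-1.1  4.2  0.2]
[([312, 181, 15, 14, 113], [319.1, 188.0])]
```

Request:
step_arm(
  commands=[
    {"travel": [0.002,0,0.002],"turn": [0,0,0]},
    {"travel": [0.002,0,0.004],"turn": [0,0,0]},
    {"travel": [0.002,0,0.006],"turn": [0,0,0]},
    {"travel": [0.002,0,0.008],"turn": [0,0,0]},
    {"travel": [0.002,0,0.008],"turn": [0,0,0]},
  ],
)

```text
time: 23.1
position: [0.5077, -0.1001, 0.1055]
tool_rot: [0.311, 3.12, -0.0]
ft_force: [2.8, 3.6, 0.3]
grip_width: 0.162
grip_force: 15.0
```

Request:
step_arm(
  commands=[
    {"travel": [-0.001,0,0],"turn": [0,0,0]},
    {"travel": [-0.002,0,0],"turn": [0,0,0]},
    {"travel": [-0.003,0,0],"turn": [0,0,0]},
    {"travel": [-0.003,0,0],"turn": [0,0,0]},
  ],
)

```text
time: 23.5
position: [0.5096, -0.1005, 0.1051]
tool_rot: [0.312, 3.122, -0.0]
ft_force: [-1.0, 2.9, -1.0]
grip_width: 0.162
grip_force: 15.0
```

Request:
step_arm(
  commands=[
    {"travel": [-0.001,0,0],"turn": [0,0,0]},
    {"travel": [-0.002,0,0],"turn": [0,0,0]},
    {"travel": [-0.002,0,0],"turn": [0,0,0]},
  ],
)

```text
time: 23.8
position: [0.5126, -0.1011, 0.1058]
tool_rot: [0.311, 3.12, -0.0]
ft_force: [-1.8, 5.1, -0.4]
grip_width: 0.16
grip_force: 15.0
```

Request:
step_arm(
  commands=[
    {"travel": [-0.001,0,0],"turn": [0,0,0]},
    {"travel": [-0.002,0,0],"turn": [0,0,0]},
    {"travel": [-0.002,0,0],"turn": [0,0,0]},
  ],
)

```text
time: 24.1
position: [0.5148, -0.1015, 0.1059]
tool_rot: [0.311, 3.119, -0.0]
ft_force: [-1.3, 3.9, -1.3]
grip_width: 0.157
grip_force: 15.0
```

Request:
step_arm(
  commands=[
    {"travel": [-0.001,0,0],"turn": [0,0,0]},
    {"travel": [-0.002,0,0],"turn": [0,0,0]},
    {"travel": [-0.002,0,0],"turn": [0,0,0]},
  ],
)

```text
time: 24.4
position: [0.5162, -0.1018, 0.1059]
tool_rot: [0.311, 3.121, -0.0]
ft_force: [-2.4, 5.4, 0.4]
grip_width: 0.154
grip_force: 15.0
```

Request:
step_arm(
  commands=[
    {"travel": [-0.001,0,0],"turn": [0,0,0]},
    {"travel": [-0.002,0,0],"turn": [0,0,0]},
    {"travel": [-0.002,0,0],"turn": [0,0,0]},
  ],
)

```text
time: 24.7
position: [0.5168, -0.1019, 0.1058]
tool_rot: [0.312, 3.124, 0.0]
ft_force: [-6.6, 5.0, 3.3]
grip_width: 0.16
grip_force: 15.0
```

Something stopped it at about -43 mm, where the post should be. I relax and lift gently to feel for the lip.

Request:
step_arm(
  commands=[
    {"travel": [0.002,0,0],"turn": [0,0,0]},
    {"travel": [0.002,0,-0.001],"turn": [0,0,0]},
    {"travel": [0.002,0,-0.002],"turn": [0,0,0]},
    {"travel": [0.002,0,-0.003],"turn": [0,0,0]},
    {"travel": [0.002,0,-0.003],"turn": [0,0,0]},
  ],
)

```text
time: 25.2
position: [0.5163, -0.1018, 0.1089]
tool_rot: [0.311, 3.12, -0.0]
ft_force: [-2.1, 4.5, -0.1]
grip_width: 0.157
grip_force: 15.0
```

Request:
step_arm(
  commands=[
    {"travel": [0,0,-0.001],"turn": [0,0,0]},
    {"travel": [0,0,-0.002],"turn": [0,0,0]},
    {"travel": [0,0,-0.002],"turn": [0,0,0]},
  ],
)

```text
time: 25.5
position: [0.5162, -0.1018, 0.1109]
tool_rot: [0.311, 3.12, -0.0]
ft_force: [-2.5, 4.4, -1.7]
grip_width: 0.156
grip_force: 15.0
```

Request:
step_arm(
  commands=[
    {"travel": [0,0,-0.001],"turn": [0,0,0]},
    {"travel": [0,0,-0.002],"turn": [0,0,0]},
    {"travel": [0,0,-0.002],"turn": [0,0,0]},
  ],
)

```text
time: 25.8
position: [0.5162, -0.1018, 0.1126]
tool_rot: [0.311, 3.12, -0.0]
ft_force: [-1.5, 4.6, -1.9]
grip_width: 0.162
grip_force: 15.0
```

Request:
step_arm(
  commands=[
    {"travel": [0,0,-0.001],"turn": [0,0,0]},
    {"travel": [0,0,-0.001],"turn": [0,0,0]},
  ],
)

```text
time: 26.0
position: [0.5162, -0.1018, 0.1131]
tool_rot: [0.311, 3.12, -0.0]
ft_force: [0.0, 5.0, -7.2]
grip_width: 0.161
grip_force: 15.0
```

The lip blocks the lift (Fz -7 N), so the bar is hooked. I lower it back to the ledge, snug against the post, and release.

Request:
step_arm(
  commands=[
    {"travel": [0,0,0.003],"turn": [0,0,0]},
    {"travel": [0,0,0.006],"turn": [0,0,0]},
    {"travel": [0,0,0.008],"turn": [0,0,0]},
    {"travel": [-0.001,0,0.008],"turn": [0,0,0]},
    {"travel": [-0.001,0,0.008],"turn": [0,0,0]},
  ],
)

```text
time: 26.5
position: [0.5169, -0.102, 0.1063]
tool_rot: [0.312, 3.121, -0.0]
ft_force: [-4.4, 4.9, 0.7]
grip_width: 0.158
grip_force: 15.0
```

Request:
step_arm(
  commands=[
    {"travel": [0,0,0],"turn": [0,0,0]},
    {"travel": [0,0,0],"turn": [0,0,0]},
    {"travel": [0,0,0],"turn": [0,0,0]},
    {"travel": [0,0,0],"turn": [0,0,0]},
  ],
  gripper=0.5,
)

```text
time: 26.9
position: [0.518, -0.1032, 0.1064]
tool_rot: [0.313, 3.118, -0.002]
ft_force: [-0.6, -0.1, -0.5]
grip_width: 0.43
grip_force: 0.0
```

Request:
step_arm(
  commands=[
    {"travel": [0,0,-0.03],"turn": [0,0,0]},
    {"travel": [0,0,-0.07],"turn": [0,0,0]},
    {"travel": [0,0,-0.11],"turn": [0,0,0]},
    {"travel": [-0.03,0,-0.11],"turn": [0,0,0]},
    {"travel": [-0.058,0,-0.11],"turn": [0,0,0]},
  ],
)

```text
time: 27.4
position: [0.5755, -0.1144, 0.2191]
tool_rot: [0.312, 3.114, -0.002]
ft_force: [0.5, -1.0, 1.0]
grip_width: 0.505
grip_force: 0.0
```

Request:
step_arm(
  commands=[
    {"travel": [0,0,0],"turn": [0,0,0]},
    {"travel": [0,0,0],"turn": [0,0,0]},
    {"travel": [0,0,0],"turn": [0,0,0]},
    {"travel": [0,0,0],"turn": [0,0,0]},
    {"travel": [0,0,0],"turn": [0,0,0]},
  ],
  gripper=0.0,
)

```text
time: 27.9
position: [0.5731, -0.1134, 0.2164]
tool_rot: [0.311, 3.12, -0.0]
ft_force: [-0.4, 0.7, -0.6]
grip_width: 0.13
grip_force: 0.0
```

```bash
python3 - <<'E'
from h import *
s=ctrl.get_state();p=s["position"];print(s["time"],p,s["ft_force"].round(1),s["grip_width"])
P=np.array([.587,-.120,0]);u=np.array([.98,-.197,0])
print("s",(p-P)@u)
A=cam("scene");B=cam("side")
for n,b in(("side",(255,170,400,290)),("scene",(250,170,360,270)),("wrist",None)):
    im=ctrl.get_image(n);cv2.imwrite(f"pics/{n}9.png",im[:,:,::-1]);print(n,reds(im,b)[0])
for th in(.9,1.0,1.1,1.2,1.3):print(th,[[proj(m,P+u*r*np.cos(th)+[0,0,.122+r*np.sin(th)]).round(1).tolist() for r in (.0465,.066)] for m in (B,A)])
E
```

```text
27.9 [ 0.57311824 -0.11342714  0.21635952] [-0.4  0.7 -0.6] 0.1296129111997238
s -0.014898980149851958
side [([288, 170, 15, 9, 78], [295.2, 173.6]), ([322, 182, 8, 22, 38], [325.9, 190.1]), ([281, 230, 9, 9, 52], [284.5, 233.7])]
scene [([294, 194, 11, 14, 75], [300.0, 200.7]), ([273, 238, 5, 4, 9], [274.9, 239.3])]
wrist [([273, 130, 18, 20, 326], [281.8, 139.6]), ([280, 259, 5, 4, 18], [282.2, 260.4]), ([276, 301, 10, 1, 10], [280.5, 301.0])]
0.9 [[[330.7, 195.6], [336.1, 186.9]], [[303.7, 198.8], [307.0, 191.6]]]
1.0 [[[329.3, 194.9], [334.1, 185.8]], [[302.8, 199.0], [305.8, 191.8]]]
1.1 [[[327.7, 194.4], [331.9, 185.1]], [[301.8, 199.3], [304.3, 192.3]]]
1.2 [[[326.1, 194.1], [329.5, 184.7]], [[300.7, 199.8], [302.8, 193.0]]]
1.3 [[[324.3, 194.0], [327.0, 184.6]], [[299.6, 200.5], [301.2, 194.0]]]
```

Request:
step_arm(
  commands=[
    {"travel": [0,0,0.02],"turn": [0,0,0]},
    {"travel": [0,0,0.034],"turn": [0,0,0]},
    {"travel": [-0.006,0,0.034],"turn": [0,0,0]},
    {"travel": [-0.012,0,0.034],"turn": [0,0,0]},
    {"travel": [-0.015,0,0.034],"turn": [0,0,0]},
  ],
)

```text
time: 28.55
position: [0.5895, -0.1166, 0.1829]
tool_rot: [0.311, 3.119, -0.0]
ft_force: [-0.6, 0.6, 0.2]
grip_width: 0.001
grip_force: 0.4
```

Request:
step_arm(
  commands=[
    {"travel": [-0.002,0,0],"turn": [0,0,0]},
    {"travel": [-0.004,0,0.001],"turn": [0,0,0]},
    {"travel": [-0.004,0,0.001],"turn": [0,0,0]},
  ],
)

```text
time: 28.85
position: [0.5929, -0.1173, 0.1816]
tool_rot: [0.311, 3.119, -0.0]
ft_force: [0.3, 0.9, -0.6]
grip_width: 0.004
grip_force: 0.0
```

```bash
python3 - <<'E'
import numpy as np
for t in np.arange(1.3,-.01,-.1):print(round(t,2),np.round([48*np.cos(t)-2.5*np.sin(t)-9.5,122+48*np.sin(t)+2.5*np.cos(t)+14],1))
E
```

```text
1.3 [  0.9 182.9]
1.2 [  5.6 181.6]
1.1 [ 10.  179.9]
1.0 [ 14.3 177.7]
0.9 [ 18.4 175.2]
0.8 [ 22.1 172.2]
0.7 [ 25.6 168.8]
0.6 [ 28.7 165.2]
0.5 [ 31.4 161.2]
0.4 [ 33.7 157. ]
0.3 [ 35.6 152.6]
0.2 [ 37. 148.]
0.1 [ 38.  143.3]
-0.0 [ 38.5 138.5]
```

Request:
step_arm(
  commands=[
    {"travel": [-0.002,0,0.0005],"turn": [0,0,0]},
    {"travel": [-0.0045,0,0.0017],"turn": [0,0,0]},
    {"travel": [-0.0065,0,0.0026],"turn": [0,0,0]},
    {"travel": [-0.0088,0,0.0039],"turn": [0,0,0]},
  ],
)

```text
time: 29.25
position: [0.6008, -0.1188, 0.1778]
tool_rot: [0.311, 3.121, -0.0]
ft_force: [-5.2, 1.5, 5.1]
grip_width: 0.007
grip_force: 3.6
```

Request:
step_arm(
  commands=[
    {"travel": [-0.002,0,0.0012],"turn": [0,0,0]},
    {"travel": [-0.004,0,0.0025],"turn": [0,0,0]},
    {"travel": [-0.004,0,0.0025],"turn": [0,0,0]},
  ],
)

```text
time: 29.55
position: [0.6048, -0.1196, 0.1753]
tool_rot: [0.311, 3.121, -0.0]
ft_force: [-4.9, 1.4, 5.0]
grip_width: 0.003
grip_force: 3.6
```

Request:
step_arm(
  commands=[
    {"travel": [-0.002,0,0.0015],"turn": [0,0,0]},
    {"travel": [-0.0037,0,0.003],"turn": [0,0,0]},
    {"travel": [-0.0055,0,0.0047],"turn": [0,0,0]},
    {"travel": [-0.0055,0,0.0047],"turn": [0,0,0]},
  ],
)

```text
time: 29.95
position: [0.6103, -0.1207, 0.1708]
tool_rot: [0.311, 3.121, 0.0]
ft_force: [-4.0, 0.9, 6.6]
grip_width: 0.01
grip_force: 3.8
```

Request:
step_arm(
  commands=[
    {"travel": [-0.0017,0,0.0017],"turn": [0,0,0]},
    {"travel": [-0.0032,0,0.0035],"turn": [0,0,0]},
    {"travel": [-0.0046,0,0.0055],"turn": [0,0,0]},
    {"travel": [-0.0046,0,0.0055],"turn": [0,0,0]},
  ],
)

```text
time: 30.35
position: [0.6152, -0.1216, 0.1653]
tool_rot: [0.311, 3.12, -0.0]
ft_force: [-4.4, 0.9, 4.2]
grip_width: 0.006
grip_force: 3.2
```

```bash
python3 - <<'E'
from h import *
from kin import *
P=np.array([.587,-.120,0])+np.array([.197,.98,0])*.002;u=np.array([.98,-.197,0])
s=ctrl.get_state();print(s["time"],s["ft_force"].round(1))
for n,b in(("side",(255,170,400,290)),("scene",(250,170,360,270))):
    im=ctrl.get_image(n);cv2.imwrite(f"pics/{n}10.png",im[:,:,::-1]);print(n,reds(im,b)[0])
    for th,de in((1.25,.65),(.7,.5),(.6,.45),(.5,.4)):
        H,b_,k=fk(th,de);print(th,de,b_.round(4),k.round(4),proj(cam(n),P+u*k[0]+[0,0,k[1]]).round(1))
E
```

```text
30.35 [-4.4  0.9  4.2]
side [([288, 170, 20, 9, 87], [296.0, 173.8]), ([308, 179, 9, 6, 24], [311.8, 182.0]), ([327, 190, 16, 17, 72], [335.1, 198.0]), ([322, 199, 4, 4, 9], [323.7, 200.8]), ([283, 224, 9, 9, 47], [286.7, 227.3])]
1.25 0.65 [-0.0443  0.1067] [-0.0743  0.1052] [285.8 234.9]
0.7 0.5 [-0.038   0.1071] [-0.0679  0.11  ] [288.6 231.6]
0.6 0.45 [-0.038  0.108] [-0.0677  0.1124] [288.8 230.6]
0.5 0.4 [-0.038   0.1088] [-0.0674  0.1147] [288.9 229.5]
scene [([304, 194, 8, 12, 21], [307.7, 199.9])]
1.25 0.65 [-0.0443  0.1067] [-0.0743  0.1052] [275.5 238.4]
0.7 0.5 [-0.038   0.1071] [-0.0679  0.11  ] [277.2 235.5]
0.6 0.45 [-0.038  0.108] [-0.0677  0.1124] [277.3 234.9]
0.5 0.4 [-0.038   0.1088] [-0.0674  0.1147] [277.4 234.2]
```

Request:
step_arm(
  commands=[
    {"travel": [-0.0013,0,0.002],"turn": [0,0,0]},
    {"travel": [-0.0027,0,0.004],"turn": [0,0,0]},
    {"travel": [-0.0039,0,0.006],"turn": [0,0,0]},
    {"travel": [-0.005,0,0.0082],"turn": [0,0,0]},
    {"travel": [-0.005,0,0.0082],"turn": [0,0,0]},
  ],
)

```text
time: 30.95
position: [0.6206, -0.1227, 0.1564]
tool_rot: [0.311, 3.119, -0.0]
ft_force: [-0.6, 1.2, 1.5]
grip_width: 0.006
grip_force: 1.0
```

Request:
step_arm(
  commands=[
    {"travel": [-0.001,0,0.002],"turn": [0,0,0]},
    {"travel": [-0.0019,0,0.0044],"turn": [0,0,0]},
    {"travel": [-0.0019,0,0.0044],"turn": [0,0,0]},
  ],
)

```text
time: 31.25
position: [0.622, -0.1233, 0.1516]
tool_rot: [0.311, 3.12, -0.001]
ft_force: [0.5, 0.1, 0.0]
grip_width: 0.007
grip_force: 0.1
```

```bash
python3 - <<'E'
from h import *
from kin import *
P=np.array([.587,-.120,0])+np.array([.197,.98,0])*.002;u=np.array([.98,-.197,0])
A=cam("scene");B=cam("side")
for n,b in(("side",(255,170,400,290)),("scene",(250,170,380,290))):
    im=ctrl.get_image(n);cv2.imwrite(f"pics/{n}11.png",im[:,:,::-1]);print(n,reds(im,b)[0])
    for th in(0,.2,.4):print(th,[proj(cam(n),P+u*r*np.cos(th)+[0,0,.122+r*np.sin(th)]).round(1).tolist() for r in(.0465,.066)])
    for th,de in((0,.2),(.2,.25),(.2,.15)):
        H,b_,k=fk(th,de);print(th,de,b_.round(4),k.round(4),proj(cam(n),P+u*k[0]+[0,0,k[1]]).round(1))
E
```

```text
side [([384, 167, 13, 7, 43], [389.3, 170.5]), ([288, 170, 20, 9, 89], [296.0, 173.8]), ([308, 179, 9, 6, 25], [311.8, 182.1]), ([330, 196, 16, 14, 65], [338.2, 202.9]), ([284, 222, 9, 9, 47], [287.4, 225.2])]
0 [[335.7, 208.9], [343.1, 206.1]]
0.2 [[335.6, 204.9], [343.1, 200.6]]
0.4 [[334.9, 201.4], [342.1, 195.5]]
0 0.2 [-0.0387  0.1089] [-0.0663  0.1205] [289.4 226.7]
0.2 0.25 [-0.0385  0.1108] [-0.0667  0.1211] [289.3 226.5]
0.2 0.15 [-0.0398  0.1173] [-0.0668  0.1303] [289.4 222.3]
scene [([306, 196, 8, 11, 18], [309.9, 200.4])]
0 [[306.8, 203.9], [311.5, 199.2]]
0.2 [[306.7, 201.7], [311.5, 196.1]]
0.4 [[306.2, 200.0], [310.8, 193.6]]
0 0.2 [-0.0387  0.1089] [-0.0663  0.1205] [277.7 232.5]
0.2 0.25 [-0.0385  0.1108] [-0.0667  0.1211] [277.6 232.4]
0.2 0.15 [-0.0398  0.1173] [-0.0668  0.1303] [277.5 230.1]
```

Request:
step_arm(
  commands=[
    {"travel": [-0.002,0,0.002],"turn": [0,0,0]},
    {"travel": [-0.004,0,0.004],"turn": [0,0,0]},
    {"travel": [-0.006,0,0.007],"turn": [0,0,0]},
    {"travel": [-0.009,0,0.009],"turn": [0,0,0]},
    {"travel": [-0.009,0,0.009],"turn": [0,0,0]},
  ],
)

```text
time: 31.85
position: [0.6309, -0.125, 0.1427]
tool_rot: [0.311, 3.12, -0.0]
ft_force: [0.7, 0.1, -0.5]
grip_width: 0.006
grip_force: 0.0
```

Request:
step_arm(
  commands=[
    {"travel": [0,0,0.001],"turn": [0,0,0]},
    {"travel": [0,0,0.002],"turn": [0,0,0]},
    {"travel": [0,0,0.002],"turn": [0,0,0]},
  ],
)

```text
time: 32.15
position: [0.6306, -0.1249, 0.1413]
tool_rot: [0.311, 3.12, -0.0]
ft_force: [-0.0, -0.4, -0.4]
grip_width: 0.01
grip_force: 0.0
```

Request:
step_arm(
  commands=[
    {"travel": [0,0,0.001],"turn": [0,0,0]},
    {"travel": [0,0,0.002],"turn": [0,0,0]},
    {"travel": [0,0,0.002],"turn": [0,0,0]},
  ],
)

```text
time: 32.45
position: [0.6306, -0.1249, 0.1392]
tool_rot: [0.311, 3.12, -0.0]
ft_force: [0.5, -0.9, 0.5]
grip_width: 0.004
grip_force: 0.0
```

Request:
step_arm(
  commands=[
    {"travel": [0,0,0.001],"turn": [0,0,0]},
    {"travel": [0,0,0.0015],"turn": [0,0,0]},
    {"travel": [0,0,0.0015],"turn": [0,0,0]},
  ],
)

```text
time: 32.75
position: [0.6308, -0.1249, 0.1389]
tool_rot: [0.312, 3.119, -0.0]
ft_force: [-1.6, 0.2, 5.8]
grip_width: 0.004
grip_force: 2.5
```

Request:
step_arm(
  commands=[
    {"travel": [0,0,0.001],"turn": [0,0,0]},
    {"travel": [0,0,0.0015],"turn": [0,0,0]},
    {"travel": [0,0,0.0015],"turn": [0,0,0]},
  ],
)

```text
time: 33.05
position: [0.6308, -0.1249, 0.1388]
tool_rot: [0.311, 3.119, -0.0]
ft_force: [-4.6, 1.4, 12.0]
grip_width: 0.006
grip_force: 5.8
```

Request:
step_arm(
  commands=[
    {"travel": [0,0,0.0008],"turn": [0,0,0]},
    {"travel": [0,0,0.0008],"turn": [0,0,0]},
    {"travel": [0,0,0.0008],"turn": [0,0,0]},
  ],
)

```text
time: 33.35
position: [0.6308, -0.1249, 0.1387]
tool_rot: [0.311, 3.119, -0.0]
ft_force: [-6.7, 1.2, 14.6]
grip_width: 0.007
grip_force: 7.1
```

The push reads 14.6 N against the hard stop, with z no longer moving. I retreat upwards and check.

Request:
step_arm(
  commands=[
    {"travel": [0,0,0.0009],"turn": [0,0,0]},
    {"travel": [0,0,0.0009],"turn": [0,0,0]},
    {"travel": [0,0,-0.003],"turn": [0,0,0]},
    {"travel": [0,0,-0.03],"turn": [0,0,0]},
    {"travel": [0,0,-0.07],"turn": [0,0,0]},
  ],
)

```text
time: 33.85
position: [0.6285, -0.1245, 0.2032]
tool_rot: [0.312, 3.126, 0.0]
ft_force: [0.3, -0.3, 0.8]
grip_width: 0.005
grip_force: 0.0
```

Request:
step_arm(
  commands=[
    {"travel": [0.03,0,-0.04],"turn": [0,0,0]},
    {"travel": [0.06,0,-0.08],"turn": [0,0,0]},
    {"travel": [0.09,0,-0.11],"turn": [0,0,0]},
    {"travel": [0.09,0,-0.11],"turn": [0,0,0]},
    {"travel": [0.09,0,-0.11],"turn": [0,0,0]},
  ],
)

```text
time: 34.35
position: [0.5417, -0.1071, 0.3159]
tool_rot: [0.311, 3.117, -0.001]
ft_force: [-0.1, -0.2, -0.4]
grip_width: 0.003
grip_force: 0.0
```

```bash
python3 - <<'E'
from h import *
from kin import *
s=ctrl.get_state();print(s["time"],s["position"],s["ft_force"].round(1))
P=np.array([.587,-.120,0])+np.array([.197,.98,0])*.002;u=np.array([.98,-.197,0]);v=np.array([.197,.98,0])
im=ctrl.get_image("wrist");W=cam("wrist",s);cv2.imwrite("pics/w12.png",im[:,:,::-1]);print("wrist",reds(im)[0])
g=cv2.cvtColor(im,cv2.COLOR_RGB2GRAY)
q=proj(W,P+u*-.03+v*.05+[0,0,.1]);print(q)
for dv in(-.06,.05):
  c=int(proj(W,P+u*-.03+v*dv+[0,0,.1])[0]);r=int(q[1]);print(c,r,g[r-30:r+20,c].tolist())
for n,b in(("side",(255,170,400,290)),("scene",(250,170,380,290))):
    im=ctrl.get_image(n);cv2.imwrite(f"pics/{n}12.png",im[:,:,::-1]);print(n,reds(im,b)[0])
    print([proj(cam(n),P+u*.0465+[0,0,.122]).round(1).tolist()])
E
```

```text
34.35 [ 0.54166079 -0.10705976  0.31589641] [-0.1 -0.2 -0.4]
wrist [([275, 168, 14, 14, 186], [281.3, 174.6]), ([463, 324, 44, 20, 467], [487.3, 332.3]), ([441, 332, 17, 6, 63], [450.0, 335.3])]
[323.48744644 202.91182984]
227 202 [126, 126, 126, 128, 126, 110, 84, 83, 83, 82, 80, 82, 80, 86, 99, 114, 126, 136, 135, 136, 136, 137, 140, 140, 142, 143, 144, 146, 146, 141, 130, 79, 75, 39, 30, 32, 51, 98, 132, 146, 146, 147, 148, 147, 147, 148, 147, 146, 148, 147]
323 202 [121, 121, 119, 112, 72, 56, 55, 55, 64, 96, 71, 65, 71, 90, 109, 129, 143, 143, 145, 145, 145, 145, 145, 146, 145, 145, 143, 146, 146, 138, 78, 75, 45, 24, 32, 47, 91, 123, 145, 145, 145, 144, 145, 145, 145, 144, 145, 146, 146, 146]
side [([288, 170, 17, 9, 80], [295.7, 173.6]), ([309, 179, 8, 6, 22], [312.0, 182.0]), ([324, 202, 22, 11, 138], [334.9, 207.4]), ([284, 220, 10, 10, 55], [288.4, 224.3])]
[[335.7, 208.9]]
scene []
[[306.8, 203.9]]
```

```bash
python3 -c "
from bench import ctrl
print(ctrl.close_job())"
```

```text
the job is handed in; nothing more can be done
None
```

The latch is closed and the job handed in at 34 s: I felt the bar under the keeper's lip, then pressed the lever flat to its stop with 14.6 N. The cover gap narrowed from about 10.5 to 7.5 pixels, so the cover sits tighter but not metal on metal. The gripper is clear of everything.

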